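Pack the carabiner tote into its case

TASK

Get the climbing kit ready to go: lift the white bowl by its rim out of the aluminium case and stand it on the round cork mat, and pick every carabiner off the turntable and lay it flat in the lift-out tote, no more than two on either side of its handle. While the tote is still standing on the shelf, swing its wire keeper down over the carabiners until it snaps under the spring catch; then lift the tote by its handle and set it down flat on the floor of the case. Leave the headlamp standing on the turntable and do not disturb the other things on the shelf.

Things in the scene. Friction and masses are not known exactly. Their poses are not given: they have to be found in the camera images.
- carabiner1: Screw-gate carabiner, one of up to four alike (may be absent): dark metal oblong ring, 96 mm long (x), 54 wide (y), 9 thick (z), bar 9 mm all round, 80 g. Opening inside 78 x 36 mm; each end is a straight bar 24 mm wide, centre line at x = +-43.5 mm; long sides at y = +-22.5 mm. Origin mid-ring at half thickness. Starts flat on the turntable.
- carabiner2: Screw-gate carabiner, one of up to four alike (may be absent): dark metal oblong ring, 96 mm long (x), 54 wide (y), 9 thick (z), bar 9 mm all round, 80 g. Opening inside 78 x 36 mm; each end is a straight bar 24 mm wide, centre line at x = +-43.5 mm; long sides at y = +-22.5 mm. Origin mid-ring at half thickness. Starts flat on the turntable.
- carabiner3: Screw-gate carabiner, one of up to four alike (may be absent): dark metal oblong ring, 96 mm long (x), 54 wide (y), 9 thick (z), bar 9 mm all round, 80 g. Opening inside 78 x 36 mm; each end is a straight bar 24 mm wide, centre line at x = +-43.5 mm; long sides at y = +-22.5 mm. Origin mid-ring at half thickness. Starts flat on the turntable.
- carabiner4: Screw-gate carabiner, one of up to four alike (may be absent): dark metal oblong ring, 96 mm long (x), 54 wide (y), 9 thick (z), bar 9 mm all round, 80 g. Opening inside 78 x 36 mm; each end is a straight bar 24 mm wide, centre line at x = +-43.5 mm; long sides at y = +-22.5 mm. Origin mid-ring at half thickness. Starts flat on the turntable.
- tote: Lift-out tote, a low aluminium tray standing on the shelf ahead of the robot: 140 mm (x) by 152 (y), 0.45 kg. Origin: centre of its underside. Floor and walls 3 mm, walls 26 mm high; a divider 3 mm thick, 18 high, along x at y = 0 makes two bays, each 134 (x) by 71 mm inside. Keeper hinged at the +x wall, spring catch at the -x wall (out to x = -76 mm), which faces the robot within 0.2 rad.
- tote_grip (a point): Middle of the bridge handle over the tote's divider, 60 mm above the tote's underside: a black bar 12 mm wide (tote y), 16 mm high, 109 mm long along the tote's x, on two posts at x = +-52 mm (5 mm thick, 20 mm wide in y). Same axes as the tote.
- keeper (a joint): Swing of the tote's keeper, rad: 0 shut under the catch, 1.75 open stop. A U of 8 mm round steel wire, 80 g: two arms at tote y = +-37 mm and a cross bar. Starts upright at 1.6 to 1.75, kept by friction (0.03 N m); well over, it falls by its weight. At about 0.09 the bar rests on the catch; some 6 to 8 N straight down on the bar snaps it to 0. Below 0.045 it is caught.
- keeper_bar (a point): Middle of the keeper's cross bar (8 mm round, 74 mm long, along the tote's y), 132 mm from the hinge line.
- keeper_hinge (a point): Middle of the hinge line, tote x = +66, y = 0, z = 31 mm; axis the tote's y. At keeper angle a the bar is at tote x = 66 - 132 cos a, z = 31 + 132 sin a (mm). Shut, arms and bar lie level, with 24 mm of room under the arms above the tote floor: two carabiners stacked flat in a bay fit, three do not.
- case: Open aluminium case, fixed, left or right on the shelf, the turntable being on the other side. Outside 180 (x) by 186 mm (y), 60 high, walls and floor 4 mm: inside 172 x 178. Origin: centre of its underside. Its lid is held open by stays at the +x side, leaning out to 80 mm beyond that wall, up to 240 mm above the shelf; it stays open.
- case_in (a point): Centre of the case's inside, 5 mm above the case's underside (1 mm above its floor); same axes as the case.
- bowl: A thick white ceramic bowl, 107 mm across the rim, 50 mm high, foot 60 mm across, wall and floor 8 mm, 0.22 kg; the wall is nearly upright over the top 20 mm. Origin at the centre of its underside, z up. It starts standing in the case.
- mat: The round cork mat for the bowl, fixed: 124 mm across, 4 mm thick, lying on the shelf beyond the tote. Origin at the centre of its underside.
- turntable: The round chrome turntable, does not turn for this job: 260 mm across, its top 28 mm above the shelf with a 2.5 mm bead round the edge. Origin at the centre of its underside.
- headlamp: A silver headlamp without strap, 45 x 58 mm, 40 mm high, in the middle of the turntable. Origin at the centre of its underside. Leave it standing there.
- whistle: A small green plastic whistle, 55 mm long, beyond the tote, left of the mat. Leave alone.
- compass: A dark round compass, 54 mm across, 14 mm high, beyond the tote, right of the mat. Leave alone.
- tin: An aluminium tin, 72 mm across, 50 mm high, standing. Leave alone.
- flask: A steel flask, 70 mm across, 190 mm high, standing at the left. Leave alone.
- multitool: A folded steel multitool, 100 x 30 x 18 mm, lying. Leave alone.
- glasses_case: A black glasses case, 65 x 160 x 45 mm, lying at the right. Leave alone.

How it is judged:
On the way, in this order (a step that is already met when the one before it is completed fails the run):
1. every carabiner lies in the tote and the keeper is snapped shut, with the tote still standing on the shelf (x of carabiner1 in the frame of tote between -0.035 and 0.035 m and y of carabiner1 in the frame of tote between -0.07 and 0.07 m and z of carabiner1 in the frame of tote between 0 and 0.026 m and x of carabiner2 in the frame of tote between -0.035 and 0.035 m and y of carabiner2 in the frame of tote between -0.07 and 0.07 m and z of carabiner2 in the frame of tote between 0 and 0.026 m and x of carabiner3 in the frame of tote between -0.035 and 0.035 m and y of carabiner3 in the frame of tote between -0.07 and 0.07 m and z of carabiner3 in the frame of tote between 0 and 0.026 m and x of carabiner4 in the frame of tote between -0.035 and 0.035 m and y of carabiner4 in the frame of tote between -0.07 and 0.07 m and z of carabiner4 in the frame of tote between 0 and 0.026 m and value of joint keeper below 0.045 rad and height (world z) of tote below 0.006 m and angle between tote's own z axis and vertical below 0.05 rad), for 0.2 s.
2. the tote is lifted off the shelf by its handle (height (world z) of tote above 0.03 m and value of joint keeper below 0.045 rad and distance between the grasp point and tote_grip below 0.06 m), for 0.1 s.
At the end, for the whole second after the job is handed in: Every carabiner lies in the tote (middle under 26 mm above its underside), the keeper is caught (below 0.045 rad), the tote stands flat on the case floor (tilt under 0.06 rad), the bowl stands upright with its foot wholly on the mat (centre within 32 mm), the headlamp stands on the turntable (x of carabiner1 in the frame of tote between -0.035 and 0.035 m and y of carabiner1 in the frame of tote between -0.07 and 0.07 m and z of carabiner1 in the frame of tote between 0 and 0.026 m and x of carabiner2 in the frame of tote between -0.035 and 0.035 m and y of carabiner2 in the frame of tote between -0.07 and 0.07 m and z of carabiner2 in the frame of tote between 0 and 0.026 m and x of carabiner3 in the frame of tote between -0.035 and 0.035 m and y of carabiner3 in the frame of tote between -0.07 and 0.07 m and z of carabiner3 in the frame of tote between 0 and 0.026 m and x of carabiner4 in the frame of tote between -0.035 and 0.035 m and y of carabiner4 in the frame of tote between -0.07 and 0.07 m and z of carabiner4 in the frame of tote between 0 and 0.026 m and value of joint keeper below 0.045 rad and horizontal distance between tote and case_in below 0.022 m and z of tote in the frame of case below 0.008 m and angle between tote's own z axis and vertical below 0.06 rad and linear speed of each of tote, bowl below 0.02 m/s and horizontal distance between bowl and mat below 0.032 m and height (world z) of bowl below 0.01 m and angle between bowl's own z axis and vertical below 0.1 rad and horizontal distance between headlamp and turntable below 0.095 m and angle between headlamp's own z axis and vertical below 0.2 rad); the robot touches nothing.
It fails at once if a thing that is not part of the job (whistle, compass, tin, flask, multitool, glasses case) is pushed more than 4 cm or tipped over (distance of any of whistle, compass, tin, flask, multitool, glasses_case from where it was at the start of the episode above 0.04 m or angle between any of whistle, compass, tin, flask, multitool, glasses_case's own z axis and vertical above 0.5 rad).
Of carabiner1, carabiner2, carabiner3, carabiner4 only 2 to 4 are there at a start; the rules pass over those that are not, and their reading is None.
At some moment in a run one of bowl, carabiner1, carabiner2, carabiner3, carabiner4 may be knocked a few centimetres aside while the robot is not near it.
Once in a run the grip may slacken for a moment while it holds something.
It also fails if it takes over 210 s, if anything falls off the work surface, if the arm or the gripper's body presses on something with over 40 N, if the wrist force passes 120 N, or if a joint passes its speed limit or range.

ROBOT

A 7-joint arm with a two-finger parallel gripper is mounted at the origin on the work surface. World frame = base frame: x ahead of the robot, y to its left, z up, the work surface at z = 0. Lengths are in m, angles in rad, forces in N, time in s.
With the tool pointing down it reaches from about 0.4 to 0.85 m from the base axis. Payload 4.5 kg.
Tool frame: the origin (TCP) lies at the very end of the fingers, on their centre line; the grasp point (between the pads) lies 19 mm behind it; z points along the fingers, y is the direction in which the jaws open and shut (so a half turn about z gives the same grasp; the last joint's range is limited). The gripper opens to 88 mm and grips with 3 to 60 N. Pads are 18 mm wide; open, the fingers measure 123 mm over their backs; the gripper's body (75 mm by 187 mm) begins 45 mm behind the grasp point.
Start: joints at [1.161, 0.689, -0.195, 1.565, 0.157, 0.902, -0.215], TCP at [0.268, -0.564, 0.239] pointing down, gripper open.
Joint ranges: [-3.01, 3.01], [-0.46, 2.08], [-1.47, 1.51], [0.13, 2.56], [-1, 4.14], [0.04, 2.09], [-2.66, 2.66]. Speed limits (rad/s): [2.57, 2.57, 3.14, 3.14, 3.14, 3.14, 3.14].

INTERFACE

Orientations are given as a unit quaternion [x, y, z, w].
In Python, from plant import telemetry, imaging, r gives the robot as it stands.
- The arm moves only by the shell command python3 -m creep 'ROWS' [FORCE]. ROWS is JSON, a list of rows, each a list of 5 numbers: the closure in counts, from 0 (fully open) to 255 (shut), then the shift along the tool's x, y, z in m, then the turn about the tool's z in degrees. In form: [[fingers, x, y, z, yaw], ...]. A call has 1 to 10 rows; each row is the pose to reach, as a shift and turn from the pose commanded when the call began, along the tool's axes at that moment; what a row does not reach only later rows make up. A row lasts 1/8 s, in which the tool goes at most 62.5 mm and 10.7 degrees, less where a joint would pass 70% of its speed; a pose out of reach is approached as far as the arm can. A call with a gripper value outside its range is refused whole. The fingers move at their own pace and stop on an object; FORCE is the grip in N (left out, the last holds). Time passes only in rows, so rows that repeat a pose let the fingers close. It gives the time, the measured TCP pose, the force and the opening at its end, in the units of the state.
- telemetry.get_state(): the state, without advancing time (a new reading comes with each control period).
- imaging.snapshot(name): name is "scene" or "top"; returns a dict with "image" (384x512x3 uint8, blue, green, red), "camera_matrix" (3x3 intrinsics, pixels), "R" (3x3) and "t" (3): a world point X has camera coordinates R X + t. Camera axes: x right, y down, z forward; pixel columns grow to the right and rows downward; lengths in m; the calibration is good to about 2 mm. A picture is of the moment at which its call begins. There is no depth.
- r.finish_job(): hands the job in, once; it reports no verdict.
Trained networks look in a picture, given as the dict that the camera call returned (one of the last four; its "shot" number tells which), for a name from the list of things; names that differ only in an ending like _2 or _b are one class to them, and where a whole thing is asked for, a point or a joint stands for the part that bears it (a point fixed in the world has none). Each returns a list of dicts, best first, with "score" (0 to 1); they miss things now and then, are a little off and sometimes report something else, mostly with a low value. They report only what shows in the picture. A call takes as long as a camera call.
- imaging.boxes_of(picture, target): "rect" ([left, top, right, bottom] in pixels, round what is visible of it).
- imaging.trace(picture, target): "pixels" (384x512 bool, what is visible of it) and "rect" ([left, top, right, bottom] in pixels, round what is visible of it).
- imaging.place_of(picture, target): "location" ([row, column] in pixels: a listed point, or the origin of a listed thing).
The state is a dict: "clock": time; "q": joint angles; "qd": joint speeds; "joint_torque": joint torques, N m; "tool_pos": TCP position; "eef_rot": TCP orientation; "contact_force": force on the tool from outside, world axes, zero at the start; "moment": the same for the moment, N m; "opening": opening from 0.0 (shut) to 1.0 (fully open).
Only numpy, scipy, OpenCV 4.12 (cv2) and the standard library are available. Lean on these libraries where they do the work, as an engineer would, in place of code of your own. Each camera call takes 0.05 s, during which the arm holds its last target.

## Working session

There is one attempt and no reset: what is moved stays moved. The work goes in short steps, Python scripts to look and compute and a shell command to move; the robot and the scene stay as the last step left them, time stands still between calls to the robot, and variables do not carry over. Pictures are saved under pics/ and viewed, and the job is handed in when it is done.

```bash
ls; mkdir -p pics; cat > h.py <<'E'
import numpy as np, cv2, json
from plant import telemetry, imaging, r
def snap(n,name):
    p=imaging.snapshot(n); cv2.imwrite('pics/%s.png'%name,p['image']); return p
def ray(p,u,v,z):
    K=np.array(p['camera_matrix']);R=np.array(p['R']);t=np.array(p['t'])
    d=R.T@np.linalg.inv(K)@np.array([u,v,1.]);c=-R.T@t
    return c+d*(z-c[2])/d[2]
def proj(p,X):
    K=np.array(p['camera_matrix']);c=np.array(p['R'])@np.array(X)+np.array(p['t']);q=K@c;return q[:2]/q[2]
E
python3 - <<'E'
from h import *
s=telemetry.get_state();print(s)
for n in ['scene','top']:
    p=snap(n,n+'0')
    print(n,-np.array(p['R']).T@np.array(p['t']),np.round(p['R'],2).tolist(),p['camera_matrix'])
E
```

```text
pics
{'clock': 0.0, 'q': array([ 1.1608088 ,  0.69001569, -0.19448799,  1.56630748,  0.15730512,
        0.90249365, -0.21509567]), 'qd': array([ 1.34513455e-03, -1.28531391e-03, -7.22624032e-05, -6.93668925e-04,
       -5.65994472e-04,  2.88055188e-03,  2.06074800e-04]), 'joint_torque': array([ 4.13399530e-04, -5.27562654e+01, -1.26712896e+00, -1.53427434e+01,
       -5.27334970e-02,  6.63076426e-03,  1.54942113e-04]), 'tool_pos': array([ 0.26802956, -0.56392845,  0.23789932]), 'eef_rot': array([ 9.75474602e-01,  2.20110111e-01, -2.73320877e-04, -8.75238905e-04]), 'contact_force': array([-0.03325946,  0.51695597,  0.00838937]), 'moment': array([-0.01501386,  0.00965291, -0.02634152]), 'opening': 1.0011943908571637}
scene [ 0.9786518  -0.48595468  1.16492177] [[0.77, 0.64, -0.01], [0.54, -0.66, -0.52], [-0.34, 0.39, -0.85]] [[347.86473426   0.         260.09530756]
 [  0.         347.86473426 186.70999592]
 [  0.           0.           1.        ]]
top [0.46482855 0.02081938 1.9227818 ] [[0.01, -1.0, 0.02], [-1.0, -0.02, -0.05], [0.05, -0.02, -1.0]] [[469.70062565   0.         256.81384259]
 [  0.         469.70062565 195.44586886]
 [  0.           0.           1.        ]]
```

View pics/scene0.png

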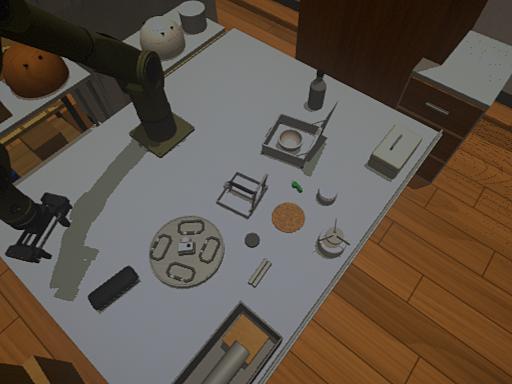

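View pics/top0.png

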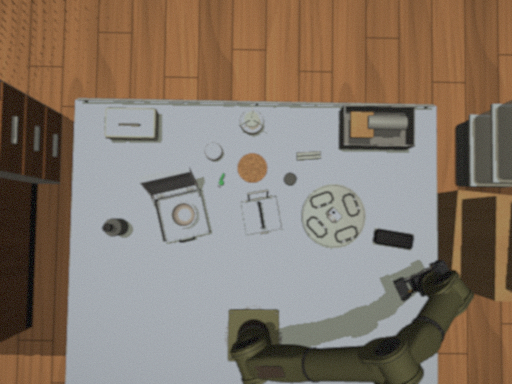

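```bash
cat >> h.py <<'E'
def tri(obs):
    # obs list of (p,(row,col)); least-squares triangulation
    A=[];b=[]
    for p,(v,u) in obs:
        K=np.array(p['camera_matrix']);R=np.array(p['R']);t=np.array(p['t'])
        d=R.T@np.linalg.inv(K)@np.array([u,v,1.]);d/=np.linalg.norm(d);c=-R.T@t
        M=np.eye(3)-np.outer(d,d);A.append(M);b.append(M@c)
    A=np.vstack(A);b=np.hstack(b)
    return np.linalg.lstsq(A,b,rcond=None)[0]
E
python3 - <<'E'
from h import *
S=imaging.snapshot('scene');T=imaging.snapshot('top')
H=dict(bowl=.004,tote=0,tote_grip=.06,keeper_bar=.163,keeper_hinge=.031,case=0,case_in=.005,mat=0,turntable=0,headlamp=.028,whistle=.0,compass=.0,tin=0,flask=0,multitool=0,glasses_case=0,carabiner1=.0325)
for n,z in H.items():
    for p,l in((S,'S'),(T,'T')):
        for o in imaging.place_of(p,n)[:5 if n[:4]=='cara' else 2]:
            v,u=o['location']; print(n,l,round(o['score'],2),np.round([u,v],1),np.round(ray(p,u,v,z)[:2],4))
E
```

```text
bowl S 0.9 [288.2 143.9] [0.4709 0.2892]
bowl T 0.59 [187.3 213.3] [0.4852 0.2728]
tote T 0.74 [258.2 215.2] [ 0.4819 -0.0162]
tote_grip S 0.74 [241.3 188.3] [ 0.4861 -0.0243]
tote_grip T 0.93 [264.  215.1] [ 0.4821 -0.038 ]
tote_grip T 0.53 [222.6 182.2] [0.6102 0.1283]
keeper_bar S 0.51 [265.6 179.8] [0.5743 0.0106]
keeper_bar S 0.33 [288.1 142.7] [0.5368 0.1873]
keeper_bar T 0.58 [259.8 193.3] [ 0.5627 -0.0178]
keeper_hinge S 0.69 [260.5 197.5] [0.5557 0.0028]
keeper_hinge S 0.37 [242.8 187.9] [ 0.4765 -0.0072]
keeper_hinge T 0.82 [256.4 198.2] [ 0.55   -0.0073]
case T 0.77 [184.2 216. ] [0.4741 0.2857]
case T 0.73 [290.8 179.8] [ 0.6293 -0.1481]
case_in S 0.96 [289.2 144.1] [0.4753 0.2904]
case_in T 0.67 [183.1 214.8] [0.4789 0.2896]
mat S 0.69 [288.8 218.9] [0.6838 0.0119]
mat S 0.41 [191.4 224.8] [ 0.4198 -0.2339]
mat T 0.57 [250.3 168.9] [0.6715 0.0191]
mat T 0.52 [348.7 205.3] [ 0.5281 -0.3874]
turntable S 0.82 [189.1 251.6] [ 0.488  -0.3126]
turntable S 0.3 [251.4 241.7] [ 0.6347 -0.1449]
turntable T 0.66 [331.4 213.7] [ 0.4926 -0.3164]
headlamp S 0.56 [185.5 247.2] [ 0.4785
[... 585 characters left out ...]
multitool S 0.8 [258.9 272.2] [ 0.7265 -0.2136]
multitool T 0.51 [307.3 155.6] [ 0.7305 -0.2151]
glasses_case S 0.76 [119.6 291.3] [ 0.408  -0.5577]
glasses_case S 0.55 [207.5 248.3] [ 0.53   -0.2625]
glasses_case T 0.88 [392.6 238.8] [ 0.3936 -0.5687]
carabiner1 S 0.75 [182.7 270.9] [ 0.5338 -0.3786]
carabiner1 S 0.69 [194.4 226.6] [ 0.4488 -0.2392]
carabiner1 S 0.58 [205.3 252. ] [ 0.546  -0.2832]
carabiner1 S 0.56 [160.3 246.6] [ 0.4109 -0.3679]
carabiner1 S 0.44 [260.5 183.7] [0.5176 0.0492]
carabiner1 T 0.66 [319.  197.4] [ 0.5571 -0.26  ]
carabiner1 T 0.65 [313.1 224.9] [ 0.4459 -0.2371]
carabiner1 T 0.62 [348.  201.5] [ 0.5424 -0.3776]
carabiner1 T 0.44 [345.8 234.4] [ 0.4097 -0.3694]
```

```bash
python3 - <<'E'
from h import *
T=snap('top','t1');S=snap('scene','s1')
a=cv2.resize(T['image'][140:260,130:410],None,fx=2.8,fy=2.8,interpolation=cv2.INTER_CUBIC);cv2.imwrite('pics/t1c.png',a)
b=cv2.resize(S['image'][90:300,130:350],None,fx=2.8,fy=2.8,interpolation=cv2.INTER_CUBIC);cv2.imwrite('pics/s1c.png',b)
E
```

```text
(no output)
```

View pics/t1c.png

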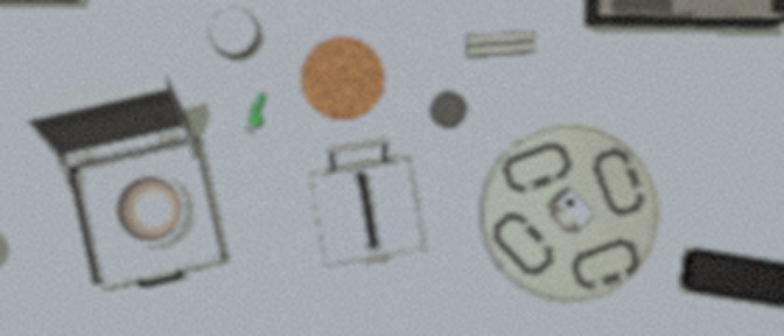

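View pics/s1c.png

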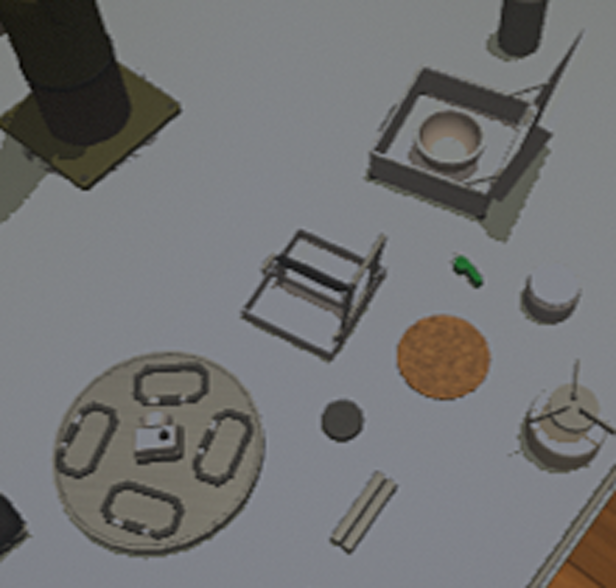

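```bash
cat >> h.py <<'E'
from scipy.optimize import minimize
from scipy.ndimage import map_coordinates
def samp(p,g,pts):
    K=np.array(p['camera_matrix']);c=(np.array(p['R'])@pts.T).T+np.array(p['t']);q=(K@c.T).T;q=q[:,:2]/q[:,2:]
    return map_coordinates(g,[q[:,1],q[:,0]],order=1,mode='nearest')
def place(loc,x,y,th):
    c,s=np.cos(th),np.sin(th)
    return np.c_[x+c*loc[:,0]-s*loc[:,1],y+s*loc[:,0]+c*loc[:,1],loc[:,2]]
def poly(v,n=120):
    v=np.array(v,float);v=np.vstack([v,v[:1]]);d=np.r_[0,np.cumsum(np.linalg.norm(np.diff(v,axis=0),axis=1))]
    s=np.linspace(0,d[-1],n,endpoint=False);return np.c_[[np.interp(s,d,v[:,k]) for k in (0,1)]].T
def octo(a,b,cx):  # half extents a,b, chamfer cx
    return [(a,-b+cx),(a,b-cx),(a-cx,b),(-a+cx,b),(-a,b-cx),(-a,-b+cx),(-a+cx,-b),(a-cx,-b)]
def fit(cams,pos,neg,x0,step=(.01,.01,.15)):
    """minimise dark on pos vs light on neg"""
    gs=[(p,cv2.cvtColor(p['image'],cv2.COLOR_BGR2GRAY).astype(float)) for p in cams]
    def f(v):
        return sum(samp(p,g,place(pos,*v)).mean()-samp(p,g,place(neg,*v)).mean() for p,g in gs)
    best=None
    for dth in(-.25,0,.25):
        x1=np.array(x0)+[0,0,dth]
        sim=np.array([x1]+[x1+np.eye(3)[i]*step[i] for i in range(3)])
        r_=minimize(f,x1,method='Nelder-Mead',options=dict(initial_simplex=sim,xatol=1e-4,fatol=1e-3))
        if best is None or r_.fun<best.fun:best=r_
    return best.x,best.fun
def carab(cams,x0,z=.0325):
    pos=poly(octo(.0435,.0225,.0125));neg=np.vstack([poly(octo(.0345,.0135,.008)),poly(octo(.0525,.0315,.017))])
    return fit(cams,np.c_[pos,0*pos[:,0]+z+.003],np.c_[neg,0*neg[:,0]+z],x0)
def bar(cams,x0,L=.109,W=.012,z=.064):
    u=np.linspace(-L/2+.003,L/2-.003,40);o=np.zeros(40)
    pos=np.c_[u,o,o+z];neg=np.vstack([np.c_[u,o+W,o+z],np.c_[u,o-W,o+z],np.c_[[L/2+.008,-L/2-.008]*6,[0]*12,[z]*12]])
    return fit(cams,pos,neg,x0)
E
python3 - <<'E'
from h import *
S=imaging.snapshot('scene');T=imaging.snapshot('top')
for x0 in [(.5424,-.378,2.5-3.1416*0),(.55,-.27,1),(.41,-.369,1.3),(.447,-.239,2.5)]:
    for cams in([S,T],[S],[T]):
        best=min((carab(cams,(x0[0],x0[1],th)) for th in (0,.8,1.6,2.4)),key=lambda r:r[1])
        print(len(cams),np.round(best[0],4),round(best[1],1))
for cams in([S,T],[S],[T]):
    b=bar(cams,(.484,-.03,0.1));print('bar',np.round(b[0],4),b[1])
E
```

```text
2 [ 0.55   -0.3798  0.2678] -35.2
1 [ 0.5608 -0.3771  0.1798] -21.7
1 [ 0.5299 -0.3869  0.3814] -51.8
2 [ 0.5499 -0.2689  1.9243] -109.9
1 [ 0.5505 -0.2685  1.906 ] -53.9
1 [ 0.5495 -0.2691  1.9261] -57.0
2 [ 0.4126 -0.369   1.9277] -101.9
1 [ 0.4135 -0.3691  1.909 ] -49.3
1 [ 0.4122 -0.369   1.9318] -53.6
2 [ 0.4351 -0.2387  0.0727] -40.5
1 [ 0.4572 -0.2322  0.8145] -20.2
1 [ 0.4342 -0.2384  3.1629] -22.3
bar [ 0.4856 -0.0246  0.1929] -178.49428593535373
bar [ 0.4873 -0.0231  0.1906] -86.67795646161274
bar [ 0.4842 -0.0254  0.1881] -95.04212665090809
```

```bash
cat > m.py <<'E'
from h import *
def best(cams,x,y,z=.0325):
    bs=[]
    for th in np.arange(0,3.1,.35):
        for dx in(-.012,0,.012):
            for dy in (-.012,0,.012): bs.append((carab_cost(cams,(x+dx,y+dy,th),z),(x+dx,y+dy,th)))
    bs.sort(key=lambda b:b[0])
    return min((carab(cams,b[1],z) for b in bs[:4]),key=lambda r:r[1])
def carab_cost(cams,v,z):
    pos=poly(octo(.0435,.0225,.0125));neg=np.vstack([poly(octo(.0345,.0135,.008)),poly(octo(.0525,.0315,.017))])
    c=0
    for p in cams:
        g=cv2.cvtColor(p['image'],cv2.COLOR_BGR2GRAY).astype(float)
        c+=samp(p,g,place(np.c_[pos,0*pos[:,0]+z+.003],*v)).mean()-samp(p,g,place(np.c_[neg,0*neg[:,0]+z],*v)).mean()
    return c
E
python3 - <<'E'
from m import *
S=imaging.snapshot('scene');T=imaging.snapshot('top')
for x,y in [(.538,-.378),(.447,-.239)]:
    for cams in([S,T],[S],[T]):
        b=best(cams,x,y);print(len(cams),np.round(b[0],4),round(b[1],1))
# bowl ellipse / mat / case from traces
for n in ['bowl','mat','case']:
    for p,l in((S,'S'),(T,'T')):
        o=imaging.trace(p,n)
        for k in o[:2]:
            m=k['pixels'].astype(np.uint8);c=max(cv2.findContours(m,0,2)[0],key=cv2.contourArea)
            print(n,l,round(k['score'],2),m.sum(),np.round(cv2.fitEllipse(c)[0],1),[round(v,1) for v in k['rect']], cv2.minAreaRect(c))
            e=cv2.fitEllipse(c)[0];print('  ',np.round(ray(p,*e,.054 if n=='bowl' else .004),4))
            cv2.imwrite(f'pics/m_{n}_{l}.png',m*255)
E
```

```text
2 [ 0.5307 -0.3869  0.3988] -103.9
1 [ 0.5313 -0.3869  0.4018] -52.7
1 [ 0.5301 -0.3869  0.3956] -51.7
2 [ 0.4398 -0.25    0.7848] -106.3
1 [ 0.441  -0.2502  0.7845] -50.5
1 [ 0.4395 -0.25    0.7731] -57.3
bowl S 0.71 2007 [300.7 133.1] [260.4, 100.8, 341.4, 165.8] ((301.4000244140625, 126.19999694824219), (54.560054779052734, 81.39286804199219), 26.56505012512207)
   [0.4989 0.3335 0.054 ]
bowl S 0.68 494 [291.  138.9] [279.4, 131.3, 304.4, 151.5] ((290.6000061035156, 138.8000030517578), (25.043960571289062, 23.25510597229004), 26.56505012512207)
   [0.4859 0.2837 0.054 ]
bowl T 0.93 572 [182.5 214.1] [169.1, 199.4, 197.9, 229.2] ((182.0, 214.0), (26.0, 26.0), 90.0)
   [0.4812 0.285  0.054 ]
mat S 0.73 776 [288.1 217.2] [268.5, 202.6, 304.8, 231.6] ((288.25006103515625, 217.2500457763672), (31.819805145263672, 29.698482513427734), 45.0)
   [0.6786 0.0142 0.004 ]
mat T 0.92 667 [251.4 167.5] [238.3, 155.3, 261.7, 181.4] ((251.0, 167.0), (28.0, 28.0), 90.0)
   [0.6768 0.0147 0.004 ]
case S 0.81 2079 [300.5 133.1] [262.3, 100.7, 343.1, 166.7] ((301.20001220703125, 126.10000610351562), (55.90169906616211, 81.39286804199219), 26.56505012512207)
   [0.4767 0.3695 0.004 ]
case S 0.19 168 [160.6 246.9] [148.9, 234.6, 171.8, 261.3] ((160.6000213623047, 246.80003356933594), (14.310833930969238, 27.72724151611328), 26.56505012512207)
   [ 0.3985 -0.3651  0.004 ]
case T 0.74 3016 [176.  203.1] [140.0, 168.1, 206.9, 243.8] ((176.35121154785156, 204.239013671875), (76.74658966064453, 54.226356506347656), 69.775146484375)
   [0.5263 0.3197 0.004 ]
```

```bash
cat > go.py <<'E'
import sys,json
from h import *
from scipy.spatial.transform import Rotation as Ro
# args: x y z yawdeg(of tool x in world) ; multiple
def cur():
    s=telemetry.get_state();R=Ro.from_quat(s['eef_rot']).as_matrix();return s,np.array(s['tool_pos']),R
if __name__=='__main__':
    s,p,R=cur();yaw=np.degrees(np.arctan2(R[1,0],R[0,0]))
    print('t %.2f pos %s yaw %.1f tilt %.2f open %.1fmm F %s'%(s['clock'],np.round(p,4),yaw,np.degrees(np.arccos(-R[2,2])),s['opening']*88,np.round(s['contact_force'],1)))
    a=list(map(float,sys.argv[1:]))
    for i in range(0,len(a),4):
        d=R.T@(np.array(a[i:i+3])-p);t=(yaw-a[i+3]+180)%360-180
        print(a[i:i+4],'-> %.4f %.4f %.4f  %.1f'%(*d,t))
E
python3 go.py .45 -.35 .25 0  .5 0 .25 0  .4835 .3345 .2 0
```

```text
t 2.50 pos [ 0.2684 -0.5644  0.2387] yaw 25.4 tilt 0.00 open 87.8mm F [ 0.3  0.7 -0.2]
[0.45, -0.35, 0.25, 0.0] -> 0.2561 -0.1157 -0.0113  25.4
[0.5, 0.0, 0.25, 0.0] -> 0.4516 -0.4103 -0.0113  25.4
[0.4835, 0.3345, 0.2, 0.0] -> 0.5803 -0.7194 0.0387  25.4
```

```bash
python3 -m creep '[[0,0.06,-0.03,-0.01,8],[0,0.11,-0.05,-0.01,18],[0,0.16,-0.08,-0.01,25],[0,0.21,-0.1,-0.01,25],[0,0.256,-0.116,-0.01,25],[0,0.3,-0.16,-0.01,25],[0,0.34,-0.21,-0.01,25],[0,0.37,-0.26,-0.01,25],[0,0.4,-0.31,-0.01,25],[0,0.42,-0.36,-0.01,25]]' 40; python3 go.py .48 .15 .23 0 .4835 .3345 .15 0
```

```text
clock: 3.75
tool_pos: [0.4938, -0.0565, 0.2489]
eef_rot: [1.0, 0.004, 0.001, -0.0]
contact_force: [0.6, 1.3, -1.5]
opening: 1.0
t 3.75 pos [ 0.4938 -0.0565  0.2489] yaw 0.5 tilt 0.09 open 88.0mm F [ 0.6  1.3 -1.5]
[0.48, 0.15, 0.23, 0.0] -> -0.0120 -0.2066 0.0190  0.5
[0.4835, 0.3345, 0.15, 0.0] -> -0.0071 -0.3910 0.0991  0.5
```

```bash
python3 -m creep '[[60,0,-0.05,0.0,0],[100,-0.006,-0.1,0.0,0],[180,-0.01,-0.15,0,0],[180,-0.012,-0.2,0.0,0],[180,-0.01,-0.25,0.02,0],[180,-0.01,-0.3,0.05,0],[180,-0.007,-0.35,0.08,0],[180,-0.007,-0.391,0.1,0.5],[180,-0.007,-0.391,0.1,0.5],[180,-0.007,-0.391,0.1,0.5]]'; python3 - <<'E'
from h import *
S=snap('scene','s2');T=snap('top','t2')
a=cv2.resize(T['image'][140:260,130:270],None,fx=4,fy=4,interpolation=cv2.INTER_CUBIC)
b=cv2.resize(S['image'][70:190,230:370],None,fx=4,fy=4,interpolation=cv2.INTER_CUBIC);cv2.imwrite('pics/c2.png',np.vstack([a,b])[:, :])
for p in(S,T):
    o=imaging.trace(p,'bowl')
    for k in o[:2]:print(k['score'],k['rect'])
E
python3 go.py .4835 .3345 .034 0
```

```text
clock: 5.0
tool_pos: [0.4834, 0.3311, 0.1488]
eef_rot: [1.0, -0.001, 0.0, 0.001]
contact_force: [-0.2, -0.6, 0.2]
opening: 0.293
0.81 [277.2, 126.9, 303.7, 151.8]
0.72 [174.3, 199.5, 198.1, 228.2]
0.72 [203.8, 141.8, 224.6, 162.6]
t 5.20 pos [0.484  0.3306 0.1495] yaw -0.2 tilt 0.06 open 26.0mm F [-1.3 -0.2 -0.4]
[0.4835, 0.3345, 0.034, 0.0] -> -0.0007 -0.0039 0.1155  -0.2
```

View pics/c2.png

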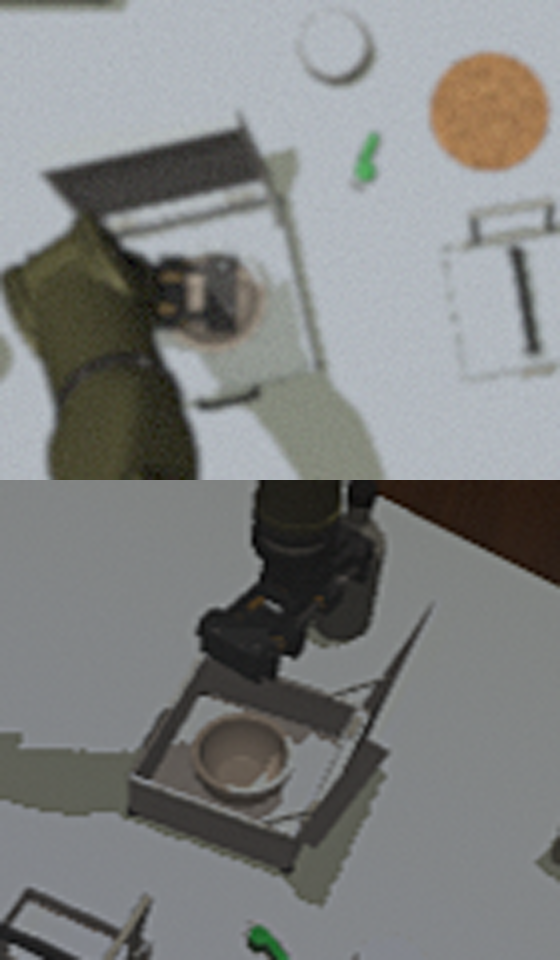

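```bash
python3 -m creep '[[180,0,-0.003,0.03,0],[180,0,-0.0035,0.06,0],[180,0,-0.0035,0.085,0],[180,0,-0.0035,0.1,0],[180,0,-0.0035,0.11,0],[180,0,-0.0035,0.116,0],[180,0,-0.0035,0.116,0],[180,0,-0.0035,0.116,0]]';python3 go.py
```

```text
clock: 6.2
tool_pos: [0.4836, 0.3357, 0.0333]
eef_rot: [1.0, -0.001, 0.0, -0.0]
contact_force: [-0.2, 0.7, 1.0]
opening: 0.295
t 6.20 pos [0.4836 0.3357 0.0333] yaw -0.1 tilt 0.06 open 26.0mm F [-0.2  0.7  1. ]
```

```bash
python3 -m creep '[[255,0,0,0,0],[255,0,0,0,0],[255,0,0,0,0],[255,0,0,0,0],[255,0,0,0,0]]' 50;python3 go.py; python3 -m creep '[[255,0,0,-0.003,0],[255,0,0,-0.01,0],[255,0,0,-0.02,0],[255,0,0,-0.03,0],[255,0,0,-0.045,0],[255,0,0,-0.06,0],[255,0,0,-0.07,0],[255,0,0,-0.08,0],[255,0,0,-0.08,0]]';python3 go.py; python3 - <<'E'
from h import *
S=snap('scene','s3')
b=cv2.resize(S['image'][70:190,230:370],None,fx=4,fy=4,interpolation=cv2.INTER_CUBIC);cv2.imwrite('pics/c3.png',b)
E
```

```text
clock: 6.82
tool_pos: [0.4844, 0.3347, 0.034]
eef_rot: [1.0, -0.001, 0.001, 0.0]
contact_force: [0.7, -1.1, 8.3]
opening: 0.109
t 6.83 pos [0.4844 0.3347 0.034 ] yaw -0.1 tilt 0.12 open 9.6mm F [ 0.7 -1.1  8.3]
clock: 7.95
tool_pos: [0.4836, 0.3357, 0.1135]
eef_rot: [1.0, -0.001, 0.001, -0.0]
contact_force: [0.8, 0.4, -2.8]
opening: 0.088
t 7.95 pos [0.4836 0.3357 0.1135] yaw -0.1 tilt 0.09 open 7.7mm F [ 0.8  0.4 -2.8]
```

View pics/c3.png

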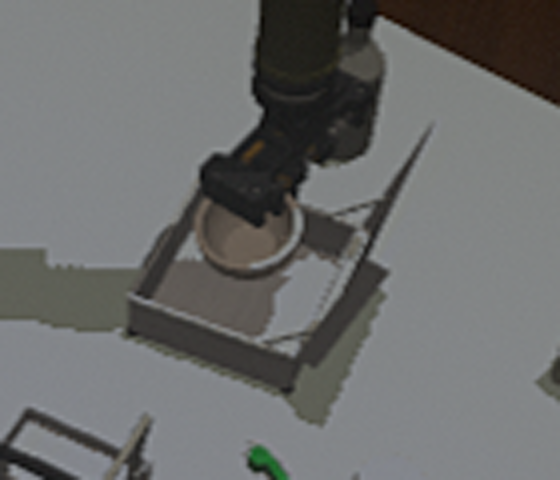

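```bash
python3 -m creep '[[255,0,0.03,-0.015,0],[255,0,0.07,-0.015,0],[255,0,0.11,-0.015,0],[255,0,0.15,-0.015,0],[255,0.005,0.18,-0.015,0],[255,0.03,0.19,-0.015,0],[255,0.06,0.195,-0.015,0],[255,0.09,0.195,-0.015,0],[255,0.12,0.2,-0.015,0],[255,0.14,0.205,-0.015,0]]';python3 go.py  .66 .1 .13 0 .678 .0647 .12 0 .678 .0647 .037 0
```

```text
clock: 9.25
tool_pos: [0.6239, 0.1298, 0.1269]
eef_rot: [1.0, -0.001, -0.0, 0.0]
contact_force: [0.2, -0.8, -2.7]
opening: 0.084
t 9.25 pos [0.6239 0.1298 0.1269] yaw -0.1 tilt 0.03 open 7.4mm F [ 0.2 -0.8 -2.7]
[0.66, 0.1, 0.13, 0.0] -> 0.0362 0.0298 -0.0031  -0.1
[0.678, 0.0647, 0.12, 0.0] -> 0.0542 0.0650 0.0069  -0.1
[0.678, 0.0647, 0.037, 0.0] -> 0.0543 0.0650 0.0899  -0.1
```

```bash
python3 -m creep '[[255,0.02,0.015,0,0],[255,0.036,0.03,0,0],[255,0.046,0.046,0,0],[255,0.054,0.062,0.01,0],[255,0.054,0.065,0.03,0],[255,0.054,0.065,0.05,0],[255,0.054,0.065,0.065,0],[255,0.054,0.065,0.075,0],[255,0.054,0.065,0.08,0],[255,0.054,0.065,0.08,0]]';python3 go.py .678 .0647 .034 0;python3 - <<'E'
from h import *
S=snap('scene','s4')
b=cv2.resize(S['image'][140:260,230:370],None,fx=4,fy=4,interpolation=cv2.INTER_CUBIC);cv2.imwrite('pics/c4.png',b)
E
```

```text
clock: 10.5
tool_pos: [0.6769, 0.0654, 0.0477]
eef_rot: [1.0, -0.0, 0.0, 0.0]
contact_force: [0.1, 0.1, -2.3]
opening: 0.088
t 10.50 pos [0.6769 0.0654 0.0477] yaw -0.1 tilt 0.01 open 7.8mm F [ 0.1  0.1 -2.3]
[0.678, 0.0647, 0.034, 0.0] -> 0.0011 0.0007 0.0137  -0.1
```

View pics/c4.png

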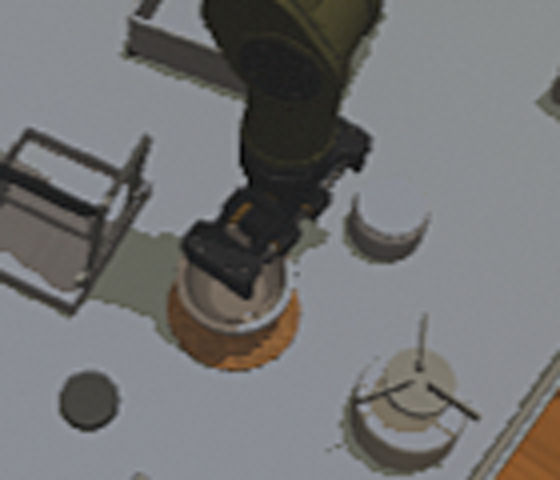

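```bash
python3 -m creep '[[255,0.001,0,0.005,0],[255,0.001,0,0.01,0],[255,0.001,0,0.012,0],[255,0.001,0,0.0135,0],[255,0.001,0,0.0135,0]]';python3 go.py; python3 -m creep '[[200,0.0,0,0,0],[195,0,0,0,0],[190,0,0,0,0],[185,0,0,0,0],[180,0,0,0,0],[180,0,0,-0.01,0],[180,0,0,-0.03,0],[180,0,0,-0.06,0],[180,0,0,-0.1,0],[180,0,0,-0.15,0]]';python3 go.py
```

```text
clock: 11.18
tool_pos: [0.6802, 0.0691, 0.0381]
eef_rot: [1.0, 0.0, 0.003, -0.002]
contact_force: [-2.6, 5.5, 18.7]
opening: 0.102
t 11.18 pos [0.6802 0.0691 0.0381] yaw 0.0 tilt 0.41 open 9.0mm F [-2.6  5.5 18.7]
clock: 12.42
tool_pos: [0.6775, 0.0651, 0.1866]
eef_rot: [1.0, -0.001, 0.0, 0.0]
contact_force: [0.9, -0.2, 0.6]
opening: 0.295
t 12.43 pos [0.6775 0.0651 0.1866] yaw -0.1 tilt 0.01 open 26.0mm F [ 0.9 -0.2  0.6]
```

```bash
cat > plan.py <<'E'
import numpy as np
T0=np.array([.4856,-.0246]);TY=.1929
def tote(x,y):
    c,s=np.cos(TY),np.sin(TY);return T0+[c*x-s*y,s*x+c*y]
if __name__=='__main__':
    for n,(x,y,th,flip) in dict(C1=(.5307,-.3869,.399,0),C2=(.55,-.269,1.924,0),C4=(.4398,-.25,.785,0),C3=(.4126,-.369,1.928,1)).items():
        th+=np.pi*flip;u=np.array([np.cos(th),np.sin(th)])
        print(n,np.round(np.array([x,y])-.0435*u,4),'psi B %.1f A %.1f'%(np.degrees(th)-90,np.degrees(th)+90-360*(flip)))
    for y in(.041,-.041):print('tote',y,np.round(tote(-.0385,y),4),np.degrees(TY)-90)
E
python3 plan.py;python3 -c "
from h import *
print(np.round(telemetry.get_state()['q'],2))
T=snap('top','t5')
for p in (imaging.snapshot('scene'),T):
    for k in imaging.trace(p,'bowl')[:2]:
        c=max(cv2.findContours(k['pixels'].astype(np.uint8),0,2)[0],key=cv2.contourArea);print(k['score'],k['rect'],ray(p,*cv2.fitEllipse(c)[0],.054))
"; python3 go.py .55 -.1 .2 0 .4906 -.4038 .15 -67.1
```

```text
C1 [ 0.4906 -0.4038] psi B -67.1 A 112.9
C2 [ 0.565  -0.3098] psi B 20.2 A 200.2
C4 [ 0.409  -0.2807] psi B -45.0 A 135.0
C3 [ 0.3974 -0.3282] psi B 200.5 A 20.5
tote 0.041 [0.44   0.0083] -78.94764413192642
tote -0.041 [ 0.4557 -0.0722] -78.94764413192642
[-0.14  0.82 -0.05  1.43  0.05  0.89 -1.78]
0.65 [275.0, 197.1, 305.5, 222.2] [0.67723833 0.02232967 0.054     ]
0.28 [246.1, 234.6, 260.6, 246.7] [ 0.64815242 -0.15465981  0.054     ]
0.58 [250.3, 153.2, 265.8, 176.3] [ 0.65319901 -0.01287508  0.054     ]
0.51 [302.1, 181.2, 365.7, 251.0] [ 0.48392884 -0.31256081  0.054     ]
t 12.62 pos [0.6788 0.0653 0.1869] yaw -0.1 tilt 0.23 open 25.5mm F [1.  0.4 0.2]
[0.55, -0.1, 0.2, 0.0] -> -0.1285 0.1654 -0.0137  -0.1
[0.4906, -0.4038, 0.15, -67.1] -> -0.1877 0.4693 0.0359  67.0
```

```bash
python3 go.py .55 -.15 .2 60  .4906 -.4038 .12 112.9; python3 -m creep '[[180,-0.03,0.04,-0.015,-9],[180,-0.06,0.08,-0.015,-19],[185,-0.09,0.12,-0.015,-29],[185,-0.11,0.16,-0.015,-39],[185,-0.12,0.21,-0.015,-49],[185,-0.13,0.26,-0.015,-59],[185,-0.15,0.31,-0.01,-69],[185,-0.165,0.36,0.0,-79],[185,-0.18,0.41,0.02,-89],[185,-0.188,0.45,0.04,-99]]' ;python3 go.py  .4906 -.4038 .06 112.9
```

```text
t 12.62 pos [0.6788 0.0653 0.1869] yaw -0.1 tilt 0.23 open 25.5mm F [1.  0.4 0.2]
[0.55, -0.15, 0.2, 60.0] -> -0.1285 0.2154 -0.0137  -60.1
[0.4906, -0.4038, 0.12, 112.9] -> -0.1878 0.4693 0.0659  -113.0
clock: 13.88
tool_pos: [0.487, -0.3869, 0.1428]
eef_rot: [0.648, 0.761, -0.001, -0.001]
contact_force: [0.6, 0.0, -0.9]
opening: 0.274
t 13.88 pos [ 0.487  -0.3869  0.1428] yaw 99.1 tilt 0.14 open 24.2mm F [ 0.6  0.  -0.9]
[0.4906, -0.4038, 0.06, 112.9] -> -0.0173 0.0011 0.0828  -13.8
```

Check bowl quickly while here, and refine.

```bash
python3 -m creep '[[185,-0.017,0.001,0.03,-8],[185,-0.017,0.001,0.06,-13.8],[185,-0.017,0.001,0.08,-13.8],[185,-0.017,0.001,0.083,-13.8],[185,-0.017,0.001,0.083,-13.8]]' ;python3 go.py  .4906 -.4038 .03 112.9; python3 - <<'E'
from h import *
S=snap('scene','s6');T=snap('top','t6')
a=cv2.resize(T['image'][140:260,230:380],None,fx=4,fy=4,interpolation=cv2.INTER_CUBIC)
b=cv2.resize(S['image'][170:290,140:320],None,fx=4,fy=4,interpolation=cv2.INTER_CUBIC);cv2.imwrite('pics/c6.png',b);cv2.imwrite('pics/c6t.png',a)
E
```

```text
clock: 14.5
tool_pos: [0.4935, -0.4009, 0.0618]
eef_rot: [0.554, 0.833, -0.0, 0.0]
contact_force: [0.3, 0.3, 0.8]
opening: 0.275
t 14.50 pos [ 0.4935 -0.4009  0.0618] yaw 112.7 tilt 0.04 open 24.2mm F [0.3 0.3 0.8]
[0.4906, -0.4038, 0.03, 112.9] -> -0.0015 -0.0038 0.0318  -0.2
```

View pics/c6.png

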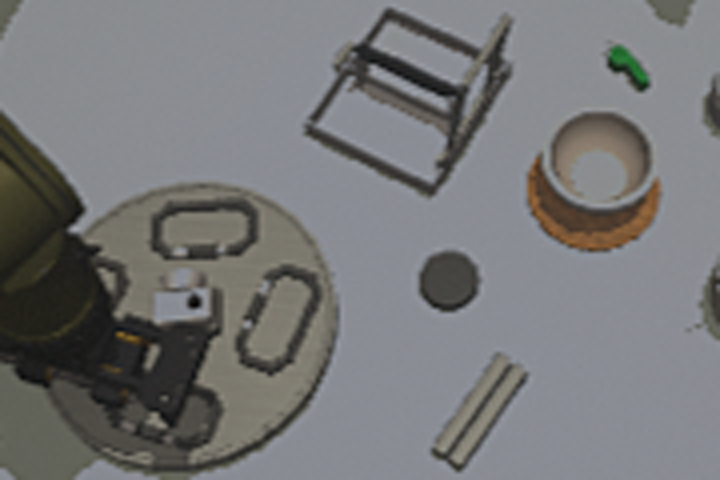

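View pics/c6t.png

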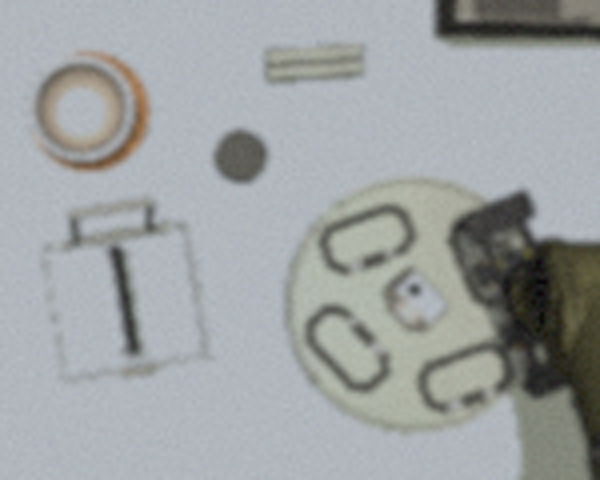

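```bash
python3 -c "
from h import *
p=imaging.snapshot('top');print(ray(p,250.3,167.3,.054))"; python3 -m creep '[[185,-0.0015,-0.0038,0.005,0],[185,-0.0015,-0.0038,0.015,0],[185,-0.0015,-0.0038,0.025,0],[185,-0.0015,-0.0038,0.03,0],[185,-0.0015,-0.0038,0.0318,0],[185,-0.0015,-0.0038,0.0318,0],[185,-0.0015,-0.0038,0.0318,0]]' ;python3 go.py  .4906 -.4038 .03 112.9
```

```text
[0.672141   0.01926493 0.054     ]
clock: 15.52
tool_pos: [0.4902, -0.4042, 0.0297]
eef_rot: [0.554, 0.833, 0.0, 0.0]
contact_force: [-0.2, -0.0, -0.5]
opening: 0.276
t 15.53 pos [ 0.4902 -0.4042  0.0297] yaw 112.7 tilt 0.03 open 24.3mm F [-0.2 -0.  -0.5]
[0.4906, -0.4038, 0.03, 112.9] -> 0.0002 0.0005 -0.0003  -0.2
```

```bash
python3 -m creep '[[255,0,0,0,0],[255,0,0,0,0],[255,0,0,0,0],[255,0,0,0,0]]' 50; python3 -m creep '[[255,0,0,-0.01,0],[255,0,0,-0.03,0],[255,0,0,-0.05,0],[255,0,0,-0.07,0],[255,0,0,-0.09,0],[255,0,0,-0.1,0],[255,0,0,-0.1,0]]';python3 go.py .4557 -.0722 .12 101; python3 - <<'E'
from h import *
S=snap('scene','s7')
b=cv2.resize(S['image'][170:290,120:320],None,fx=4,fy=4,interpolation=cv2.INTER_CUBIC);cv2.imwrite('pics/c7.png',b)
E
```

```text
clock: 16.02
tool_pos: [0.4902, -0.4042, 0.0297]
eef_rot: [0.554, 0.833, -0.0, 0.0]
contact_force: [0.7, -0.5, 1.3]
opening: 0.093
clock: 16.9
tool_pos: [0.4904, -0.4043, 0.1303]
eef_rot: [0.554, 0.833, -0.0, 0.001]
contact_force: [0.1, -0.4, -2.1]
opening: 0.096
t 16.90 pos [ 0.4904 -0.4043  0.1303] yaw 112.7 tilt 0.08 open 8.5mm F [ 0.1 -0.4 -2.1]
[0.4557, -0.0722, 0.12, 101.0] -> 0.3198 0.0963 0.0100  11.7
```

View pics/c7.png

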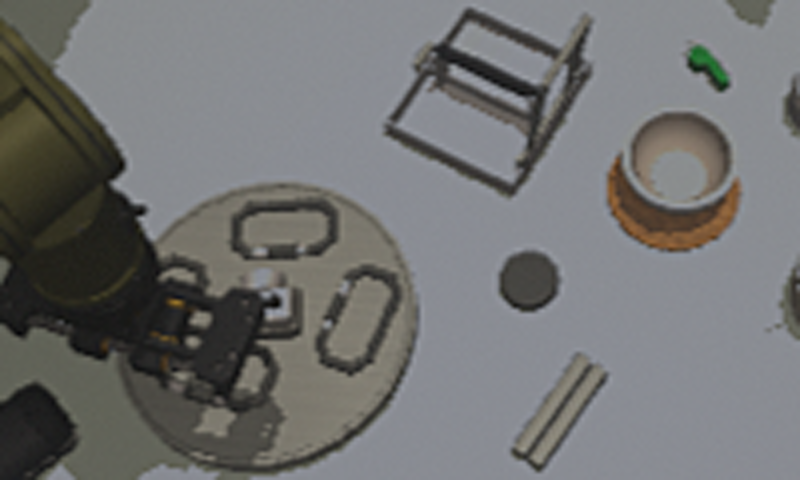

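```bash
python3 -m creep '[[255,0.03,0.01,0,1],[255,0.075,0.022,0,3],[255,0.12,0.035,0,5],[255,0.165,0.05,0,7],[255,0.21,0.063,0,9],[255,0.25,0.075,0,11],[255,0.285,0.086,0,11.7],[255,0.31,0.094,0,11.7],[255,0.32,0.0963,0,11.7],[255,0.32,0.0963,0,11.7]]';python3 go.py .4557 -.0722 .04 101 .4557 -.0722 .009 101; python3 - <<'E'
from h import *
S=snap('scene','s8');T=snap('top','t8')
b=cv2.resize(S['image'][150:240,180:300],None,fx=6,fy=6,interpolation=cv2.INTER_CUBIC);cv2.imwrite('pics/c8.png',b)
E
```

```text
clock: 18.2
tool_pos: [0.4549, -0.0718, 0.1291]
eef_rot: [0.636, 0.772, -0.0, -0.0]
contact_force: [0.4, -1.5, -1.6]
opening: 0.093
t 18.20 pos [ 0.4549 -0.0718  0.1291] yaw 101.1 tilt 0.06 open 8.2mm F [ 0.4 -1.5 -1.6]
[0.4557, -0.0722, 0.04, 101.0] -> -0.0006 0.0008 0.0891  0.1
[0.4557, -0.0722, 0.009, 101.0] -> -0.0006 0.0008 0.1201  0.1
```

View pics/c8.png

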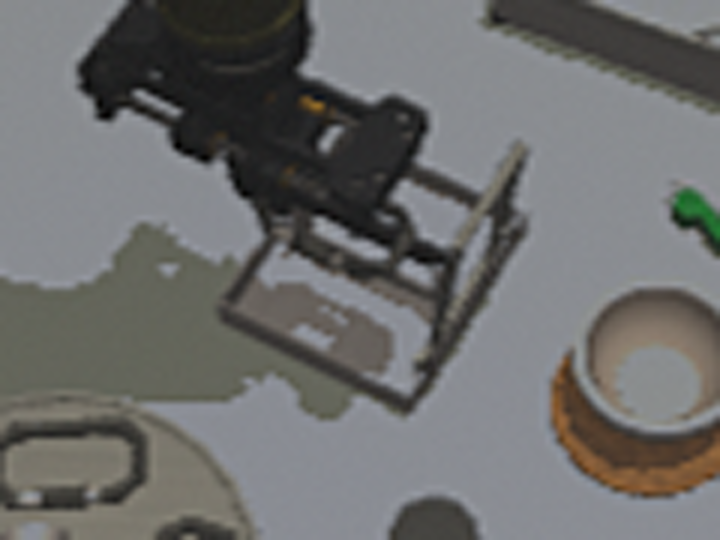

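```bash
python3 -m creep '[[255,0,0.0008,0.02,0],[255,0,0.0008,0.04,0],[255,0,0.0008,0.06,0],[255,0,0.0008,0.075,0],[255,0,0.0008,0.08,0],[255,0,0.0008,0.08,0]]';python3 go.py .4557 -.0722 .009 101; python3 - <<'E'
from h import *
S=snap('scene','s9');T=snap('top','t9')
b=cv2.resize(S['image'][150:240,180:300],None,fx=6,fy=6,interpolation=cv2.INTER_CUBIC);cv2.imwrite('pics/c9.png',b)
E
```

```text
clock: 19.05
tool_pos: [0.456, -0.0723, 0.0493]
eef_rot: [0.636, 0.771, -0.0, 0.0]
contact_force: [-0.7, -0.1, -0.7]
opening: 0.096
t 19.05 pos [ 0.456  -0.0723  0.0493] yaw 101.0 tilt 0.03 open 8.4mm F [-0.7 -0.1 -0.7]
[0.4557, -0.0722, 0.009, 101.0] -> 0.0001 -0.0002 0.0403  -0.0
```

View pics/c9.png

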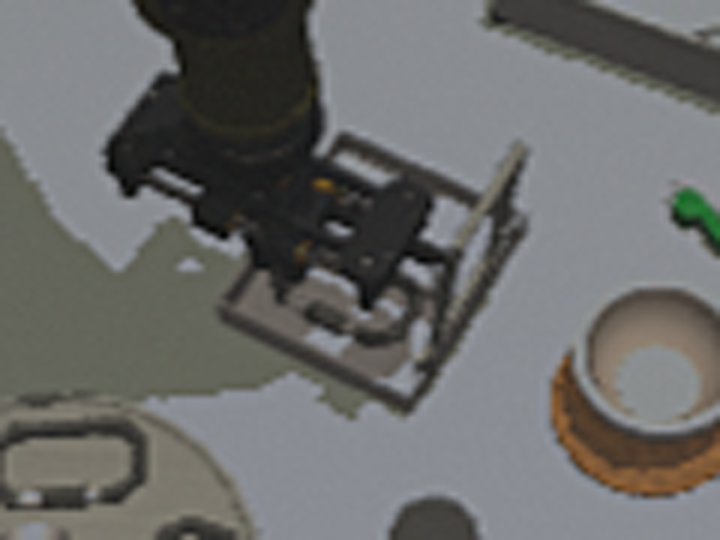

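```bash
python3 -m creep '[[255,0,0,0.01,0],[255,0,0,0.02,0],[255,0,0,0.028,0],[255,0,0,0.034,0],[255,0,0,0.038,0],[255,0,0,0.0395,0],[255,0,0,0.0395,0]]';python3 go.py .4557 -.0722 .009 101
```

```text
clock: 20.02
tool_pos: [0.456, -0.0716, 0.0098]
eef_rot: [0.636, 0.772, 0.0, 0.0]
contact_force: [-0.3, 0.7, -0.8]
opening: 0.093
t 20.02 pos [ 0.456  -0.0716  0.0098] yaw 101.0 tilt 0.00 open 8.2mm F [-0.3  0.7 -0.8]
[0.4557, -0.0722, 0.009, 101.0] -> -0.0006 -0.0004 0.0008  0.0
```

```bash
python3 -m creep '[[209,0,0,0,0],[209,0,0,0,0],[209,0,0,0,0],[209,0,0,-0.008,0],[209,0,0,-0.03,0],[209,0,0,-0.06,0],[209,0,0,-0.1,0],[209,0,0,-0.12,0]]';python3 go.py .535 -.228 .13 20.2; python3 - <<'E'
from h import *
S=snap('scene','s10');T=snap('top','t10')
b=cv2.resize(S['image'][150:240,180:300],None,fx=6,fy=6,interpolation=cv2.INTER_CUBIC);cv2.imwrite('pics/c10.png',b)
E
```

```text
clock: 21.02
tool_pos: [0.4562, -0.0717, 0.1317]
eef_rot: [0.636, 0.772, 0.001, 0.001]
contact_force: [-0.5, 0.3, 0.3]
opening: 0.18
t 21.02 pos [ 0.4562 -0.0717  0.1317] yaw 101.0 tilt 0.10 open 15.9mm F [-0.5  0.3  0.3]
[0.535, -0.228, 0.13, 20.2] -> -0.1684 0.0475 0.0018  80.8
```

View pics/c10.png

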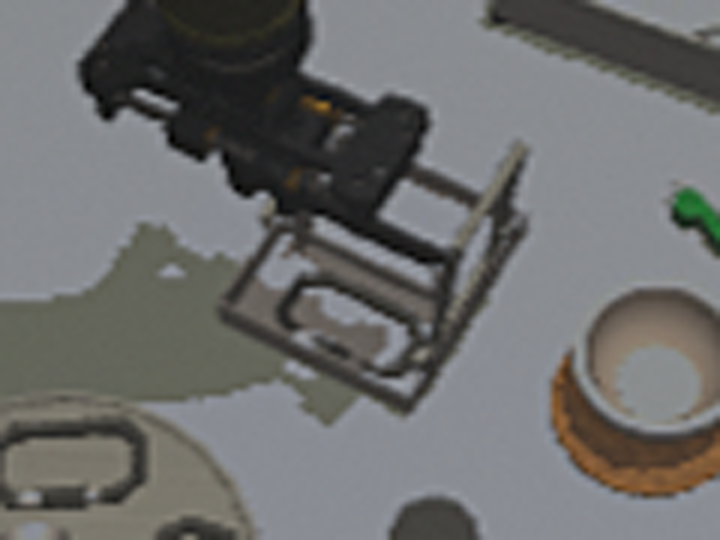

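```bash
python3 -m creep '[[209,-0.02,0.005,0,8],[200,-0.045,0.01,0,18],[190,-0.07,0.018,0,28],[185,-0.095,0.026,0,38],[185,-0.12,0.034,0,48],[185,-0.14,0.04,0,58],[185,-0.158,0.045,0,68],[185,-0.168,0.0475,0,77],[185,-0.168,0.0475,0.02,80.8],[185,-0.168,0.0475,0.05,80.8]]'; python3 - <<'E'
from m import *
S=snap('scene','s11');T=snap('top','t11')
for x,y in[(.55,-.269),(.4398,-.25),(.4126,-.369)]:
    for c in([S],[T]):
        b=carab(c,(x,y,1.92 if y!=-.25 else .785));print(np.round(b[0],4),round(b[1],1))
E
python3 go.py .535 -.228 .03 20.2
```

```text
clock: 22.38
tool_pos: [0.5348, -0.2279, 0.0788]
eef_rot: [0.985, 0.175, 0.0, 0.001]
contact_force: [0.6, -0.1, 0.1]
opening: 0.271
[ 0.5512 -0.2683  1.913 ] -30.7
[ 0.5727 -0.275   1.5869] -17.7
[ 0.4396 -0.249   0.7373] -26.3
[ 0.4396 -0.2492  0.7408] -35.8
[ 0.4135 -0.3692  1.914 ] -44.4
[ 0.4193 -0.3682  1.6763] -9.6
t 22.48 pos [ 0.5319 -0.2267  0.0763] yaw 20.3 tilt 0.42 open 24.3mm F [-0.9  0.5 -0.1]
[0.535, -0.228, 0.03, 20.2] -> 0.0027 0.0024 0.0463  0.1
```

```bash
python3 -m creep '[[185,0,0,0.02,0],[185,0,0,0.03,0],[185,0,0,0.036,0],[185,0,0,0.036,0],[185,0,0,0.036,0]]';python3 go.py .535 -.228 .03 20.2
```

```text
clock: 23.1
tool_pos: [0.5351, -0.2275, 0.0445]
eef_rot: [0.984, 0.176, 0.0, 0.0]
contact_force: [0.1, 0.2, 0.1]
opening: 0.274
t 23.10 pos [ 0.5351 -0.2275  0.0445] yaw 20.2 tilt 0.06 open 24.1mm F [0.1 0.2 0.1]
[0.535, -0.228, 0.03, 20.2] -> -0.0003 0.0004 0.0145  0.0
```

```bash
python3 -m creep '[[185,0,0,0.006,0],[185,0,0,0.012,0],[185,0,0.0004,0.0145,0],[185,0,0.0004,0.0145,0],[255,0,0.0004,0.0145,0],[255,0,0.0004,0.0145,0],[255,0,0.0004,0.0145,0],[255,0,0.0004,0.0145,0],[255,0,0.0004,0.0145,0]]';python3 -m creep '[[255,0,0,-0.01,0],[255,0,0,-0.03,0],[255,0,0,-0.05,0],[255,0,0,-0.07,0],[255,0,0,-0.09,0],[255,0,0,-0.105,0],[255,0,0,-0.105,0]]';python3 go.py .44 -.16 .134 75 .42 -.05 .134 101 .44 .0083 .134 101; python3 - <<'E'
from h import *
S=snap('scene','s12')
b=cv2.resize(S['image'][150:290,120:300],None,fx=4,fy=4,interpolation=cv2.INTER_CUBIC);cv2.imwrite('pics/c12.png',b)
E
```

```text
clock: 24.22
tool_pos: [0.535, -0.2278, 0.0296]
eef_rot: [0.984, 0.176, 0.0, 0.0]
contact_force: [-0.7, 0.3, 1.2]
opening: 0.092
clock: 25.1
tool_pos: [0.5356, -0.228, 0.1356]
eef_rot: [0.984, 0.176, 0.001, 0.001]
contact_force: [0.7, -0.5, -0.7]
opening: 0.093
t 25.10 pos [ 0.5356 -0.228   0.1356] yaw 20.2 tilt 0.14 open 8.2mm F [ 0.7 -0.5 -0.7]
[0.44, -0.16, 0.134, 75.0] -> -0.0662 -0.0968 0.0014  -54.8
[0.42, -0.05, 0.134, 101.0] -> -0.0469 -0.2070 0.0012  -80.8
[0.44, 0.0083, 0.134, 101.0] -> -0.0080 -0.2548 0.0012  -80.8
```

View pics/c12.png

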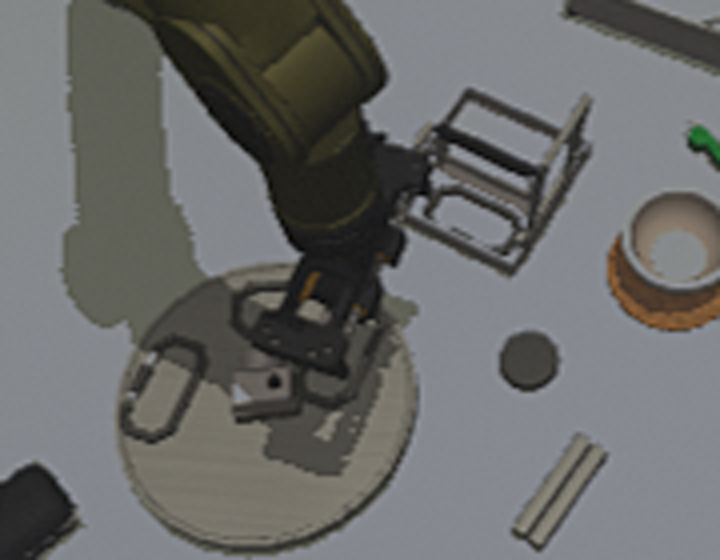

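```bash
python3 -m creep '[[255,-0.015,-0.02,0,-7],[255,-0.03,-0.04,0,-17],[255,-0.045,-0.06,0,-27],[255,-0.058,-0.08,0,-37],[255,-0.066,-0.097,0,-47],[255,-0.064,-0.12,0,-57],[255,-0.058,-0.15,0,-67],[255,-0.052,-0.18,0,-76],[255,-0.047,-0.207,0,-80.8],[255,-0.03,-0.23,0,-80.8]]';python3 go.py  .44 .0083 .05 101
```

```text
clock: 26.4
tool_pos: [0.4256, -0.0218, 0.1337]
eef_rot: [0.636, 0.772, -0.001, -0.001]
contact_force: [0.5, -0.4, -0.7]
opening: 0.095
t 26.40 pos [ 0.4256 -0.0218  0.1337] yaw 101.1 tilt 0.18 open 8.4mm F [ 0.5 -0.4 -0.7]
[0.44, 0.0083, 0.05, 101.0] -> 0.0268 0.0202 0.0837  0.1
```

```bash
python3 -m creep '[[255,0.015,0.01,0,0],[255,0.025,0.018,0,0],[255,0.027,0.02,0.0,0],[255,0.027,0.02,0.02,0],[255,0.027,0.02,0.045,0],[255,0.027,0.02,0.065,0],[255,0.027,0.02,0.08,0],[255,0.027,0.02,0.085,0],[255,0.027,0.02,0.085,0],[255,0.027,0.02,0.085,0]]';python3 go.py  .44 .0083 .009 101;python3 - <<'E'
from h import *
S=snap('scene','s13');T=snap('top','t13')
b=cv2.resize(S['image'][150:240,180:300],None,fx=6,fy=6,interpolation=cv2.INTER_CUBIC);cv2.imwrite('pics/c13.png',b)
E
```

```text
clock: 27.65
tool_pos: [0.4419, 0.0077, 0.0499]
eef_rot: [0.636, 0.772, 0.0, 0.0]
contact_force: [-0.1, -0.9, 0.5]
opening: 0.096
t 27.65 pos [0.4419 0.0077 0.0499] yaw 101.0 tilt 0.05 open 8.4mm F [-0.1 -0.9  0.5]
[0.44, 0.0083, 0.009, 101.0] -> 0.0009 -0.0018 0.0408  -0.0
```

View pics/c13.png

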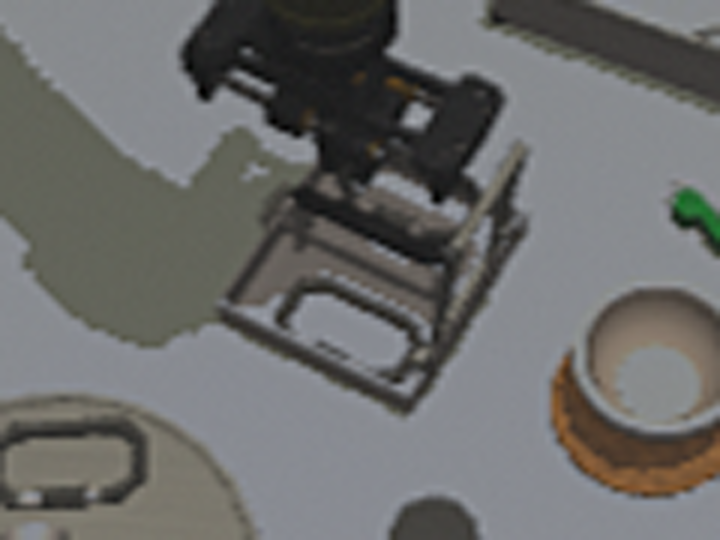

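```bash
python3 -m creep '[[255,0.001,-0.002,0.01,0],[255,0.001,-0.002,0.02,0],[255,0.001,-0.002,0.028,0],[255,0.001,-0.002,0.034,0],[255,0.001,-0.002,0.038,0],[255,0.001,-0.002,0.04,0],[255,0.001,-0.002,0.04,0]]';python3 go.py .44 .0083 .009 101;
```

```text
clock: 28.62
tool_pos: [0.4395, 0.0086, 0.0095]
eef_rot: [0.636, 0.772, 0.0, 0.0]
contact_force: [0.4, 0.0, -1.0]
opening: 0.095
t 28.62 pos [0.4395 0.0086 0.0095] yaw 101.0 tilt 0.01 open 8.4mm F [ 0.4  0.  -1. ]
[0.44, 0.0083, 0.009, 101.0] -> -0.0004 0.0004 0.0005  0.0
```

```bash
python3 -m creep '[[209,0,0,0,0],[209,0,0,0,0],[209,0,0,0,0],[209,0,0,-0.008,0],[209,0,0,-0.03,0],[209,0,0,-0.06,0],[209,0,-0.01,-0.1,0],[209,-0.01,-0.02,-0.12,0],[209,-0.03,-0.03,-0.12,0],[209,-0.05,-0.03,-0.12,0]]';python3 go.py .40 -.12 .13 115 .409 -.2807 .13 135; python3 - <<'E'
from h import *
S=snap('scene','s14');T=snap('top','t14')
b=cv2.resize(S['image'][150:290,120:300],None,fx=4,fy=4,interpolation=cv2.INTER_CUBIC);cv2.imwrite('pics/c14.png',b)
E
```

```text
clock: 29.88
tool_pos: [0.4188, -0.0471, 0.1299]
eef_rot: [0.636, 0.772, -0.0, 0.0]
contact_force: [-0.3, -0.5, 0.1]
opening: 0.179
t 29.88 pos [ 0.4188 -0.0471  0.1299] yaw 101.1 tilt 0.05 open 15.8mm F [-0.3 -0.5  0.1]
[0.4, -0.12, 0.13, 115.0] -> -0.0680 -0.0325 -0.0000  -13.9
[0.409, -0.2807, 0.13, 135.0] -> -0.2274 -0.0545 0.0001  -33.9
```

View pics/c14.png

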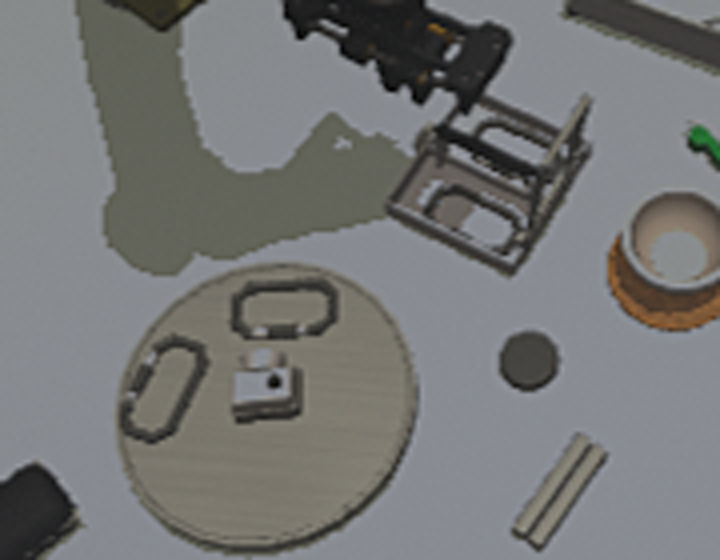

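```bash
python3 - <<'E'
from m import *
S=imaging.snapshot('scene');T=imaging.snapshot('top')
for x,y,th in[(.4398,-.25,.785),(.4126,-.369,1.92)]:
    b=carab([S,T],(x,y,th));print(np.round(b[0],4),round(b[1],1))
E
python3 -m creep '[[209,-0.03,-0.015,0,-6],[200,-0.068,-0.0325,0,-14],[190,-0.11,-0.038,0,-20],[185,-0.15,-0.044,0,-26],[185,-0.19,-0.05,0,-34],[185,-0.22,-0.0545,0,-34],[185,-0.227,-0.0545,0.02,-34],[185,-0.227,-0.0545,0.05,-34],[185,-0.227,-0.0545,0.07,-34],[185,-0.227,-0.0545,0.07,-34]]';python3 go.py .409 -.2807 .03 135
```

```text
[ 0.4398 -0.25    0.7845] -112.1
[ 0.4127 -0.3691  1.928 ] -106.8
clock: 31.32
tool_pos: [0.4094, -0.2778, 0.0584]
eef_rot: [0.381, 0.924, 0.0, -0.001]
contact_force: [-0.2, 0.5, -0.6]
opening: 0.276
t 31.32 pos [ 0.4094 -0.2778  0.0584] yaw 135.2 tilt 0.15 open 24.3mm F [-0.2  0.5 -0.6]
[0.409, -0.2807, 0.03, 135.0] -> -0.0018 -0.0024 0.0284  0.2
```

```bash
python3 -m creep '[[185,-0.0018,-0.0022,0.01,0],[185,-0.0018,-0.0022,0.02,0],[185,-0.0018,-0.0022,0.026,0],[185,-0.0018,-0.0022,0.028,0],[185,-0.0018,-0.0022,0.028,0]]';python3 go.py .409 -.2807 .03 135
```

```text
clock: 31.95
tool_pos: [0.4093, -0.2822, 0.0314]
eef_rot: [0.382, 0.924, 0.0, 0.0]
contact_force: [0.5, -0.0, -0.0]
opening: 0.273
t 31.95 pos [ 0.4093 -0.2822  0.0314] yaw 135.0 tilt 0.01 open 24.0mm F [ 0.5 -0.  -0. ]
[0.409, -0.2807, 0.03, 135.0] -> 0.0013 0.0009 0.0014  0.0
```

```bash
python3 -m creep '[[185,0.001,0.0005,0.0014,0],[255,0.001,0.0005,0.0014,0],[255,0.001,0.0005,0.0014,0],[255,0.001,0.0005,0.0014,0],[255,0.001,0.0005,0.0014,0],[255,0.001,0.0005,0.0014,0]]';python3 -m creep '[[255,0,0,-0.01,0],[255,0,0,-0.03,0],[255,0,0,-0.05,0],[255,0,0,-0.07,0],[255,0,0,-0.09,0],[255,0,0,-0.105,0],[255,0,0,-0.105,0]]';python3 go.py .43 -.14 .134 101 .4557 -.0722 .134 101; python3 - <<'E'
from h import *
S=snap('scene','s15')
b=cv2.resize(S['image'][150:290,120:300],None,fx=4,fy=4,interpolation=cv2.INTER_CUBIC);cv2.imwrite('pics/c15.png',b)
E
```

```text
clock: 32.7
tool_pos: [0.409, -0.2812, 0.0301]
eef_rot: [0.382, 0.924, -0.0, 0.0]
contact_force: [-0.9, -0.0, 2.7]
opening: 0.095
clock: 33.58
tool_pos: [0.4093, -0.2815, 0.1362]
eef_rot: [0.383, 0.924, -0.0, 0.001]
contact_force: [0.9, -0.5, -0.3]
opening: 0.095
t 33.58 pos [ 0.4093 -0.2815  0.1362] yaw 135.0 tilt 0.12 open 8.4mm F [ 0.9 -0.5 -0.3]
[0.43, -0.14, 0.134, 101.0] -> 0.0854 0.1147 0.0020  34.0
[0.4557, -0.0722, 0.134, 101.0] -> 0.1151 0.1808 0.0020  34.0
```

View pics/c15.png

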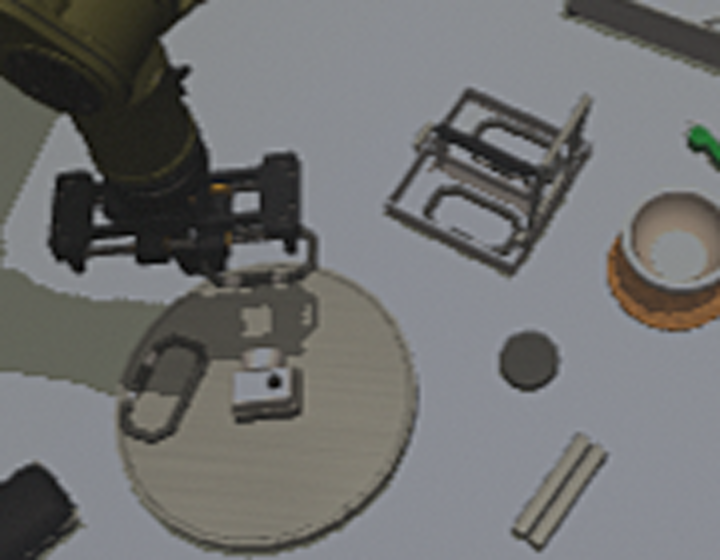

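```bash
python3 -m creep '[[255,0.02,0.03,0,6],[255,0.045,0.06,0,15],[255,0.068,0.09,0,24],[255,0.0854,0.115,0,33],[255,0.1,0.145,0,34],[255,0.11,0.168,0,34],[255,0.115,0.18,0,34],[255,0.115,0.18,0,34],[255,0.115,0.18,0.02,34],[255,0.115,0.18,0.04,34]]';python3 go.py .4557 -.0722 .05 101
```

```text
clock: 34.88
tool_pos: [0.4542, -0.0745, 0.0944]
eef_rot: [0.637, 0.771, -0.001, 0.0]
contact_force: [0.7, 0.5, -1.0]
opening: 0.091
t 34.88 pos [ 0.4542 -0.0745  0.0944] yaw 100.9 tilt 0.08 open 8.0mm F [ 0.7  0.5 -1. ]
[0.4557, -0.0722, 0.05, 101.0] -> 0.0020 0.0020 0.0444  -0.1
```

```bash
python3 -m creep '[[255,0.002,0.001,0.015,0],[255,0.002,0.001,0.03,0],[255,0.002,0.001,0.044,0],[255,0.002,0.001,0.044,0],[255,0.002,0.001,0.044,0]]';python3 go.py .4557 -.0722 .018 101;python3 - <<'E'
from h import *
S=snap('scene','s16')
b=cv2.resize(S['image'][150:240,180:300],None,fx=6,fy=6,interpolation=cv2.INTER_CUBIC);cv2.imwrite('pics/c16.png',b)
E
```

```text
clock: 35.5
tool_pos: [0.4552, -0.0712, 0.0512]
eef_rot: [0.636, 0.771, -0.0, 0.0]
contact_force: [0.5, 0.7, -0.8]
opening: 0.098
t 35.50 pos [ 0.4552 -0.0712  0.0512] yaw 101.0 tilt 0.03 open 8.6mm F [ 0.5  0.7 -0.8]
[0.4557, -0.0722, 0.018, 101.0] -> -0.0010 0.0003 0.0332  -0.0
```

View pics/c16.png

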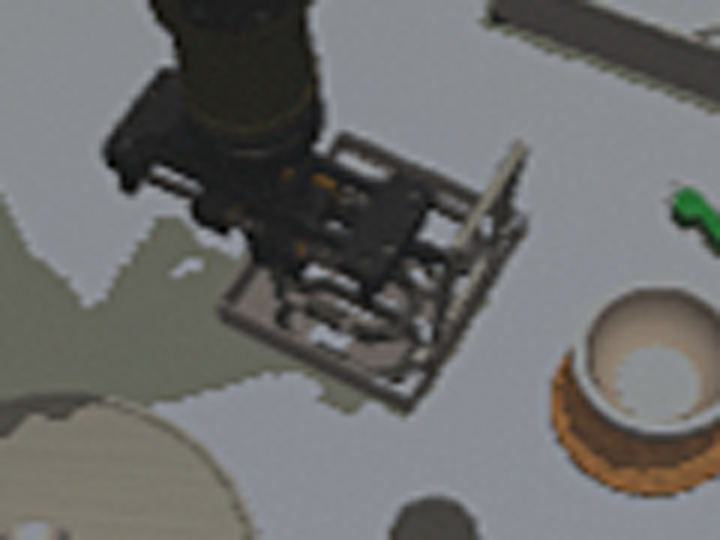

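```bash
python3 -m creep '[[255,-0.001,0,0.012,0],[255,-0.001,0,0.022,0],[255,-0.001,0,0.028,0],[255,-0.001,0,0.032,0],[255,-0.001,0,0.034,0],[255,-0.001,0,0.034,0]]';python3 go.py .4557 -.0722 .016 101;
```

```text
clock: 36.3
tool_pos: [0.4556, -0.0714, 0.0171]
eef_rot: [0.636, 0.772, -0.0, 0.0]
contact_force: [-0.1, -0.4, -0.3]
opening: 0.095
t 36.30 pos [ 0.4556 -0.0714  0.0171] yaw 101.0 tilt 0.01 open 8.4mm F [-0.1 -0.4 -0.3]
[0.4557, -0.0722, 0.016, 101.0] -> -0.0008 -0.0001 0.0011  0.0
```

```bash
python3 -m creep '[[209,0,0,0,0],[209,0,0,0,0],[209,0,0,0,0],[209,0,0,-0.008,0],[209,0,0,-0.03,0],[209,0,0,-0.06,0],[209,0,0,-0.1,0],[209,0,-0.005,-0.115,0],[209,-0.02,-0.015,-0.115,0],[209,-0.05,-0.03,-0.115,0]]';python3 go.py .3974 -.3282 .13 20.5; python3 - <<'E'
from m import *
S=snap('scene','s17');T=snap('top','t17')
b=carab([S,T],(.4127,-.3691,1.928));print(np.round(b[0],4),round(b[1],1))
b=cv2.resize(S['image'][150:290,120:300],None,fx=4,fy=4,interpolation=cv2.INTER_CUBIC);cv2.imwrite('pics/c17.png',b)
E
```

```text
clock: 37.55
tool_pos: [0.4355, -0.1262, 0.1319]
eef_rot: [0.635, 0.773, 0.0, 0.0]
contact_force: [1.0, -0.5, 0.0]
opening: 0.181
t 37.55 pos [ 0.4355 -0.1262  0.1319] yaw 101.2 tilt 0.02 open 15.9mm F [ 1.  -0.5  0. ]
[0.3974, -0.3282, 0.13, 20.5] -> -0.1908 -0.0765 0.0019  80.7
[ 0.4127 -0.3691  1.9219] -107.0
```

View pics/c17.png

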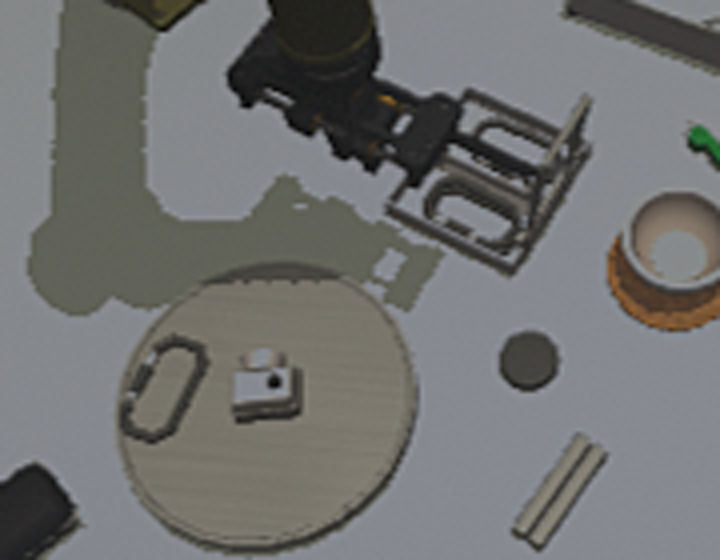

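Both stacked flat in the right bay. Now the last carabiner.

```bash
python3 -m creep '[[209,-0.03,-0.01,0,9],[200,-0.06,-0.02,0,19],[190,-0.09,-0.034,0,29],[185,-0.12,-0.047,0,39],[185,-0.145,-0.058,0,49],[185,-0.165,-0.067,0,59],[185,-0.18,-0.073,0,69],[185,-0.191,-0.0765,0,79],[185,-0.191,-0.0765,0.03,80.7],[185,-0.191,-0.0765,0.06,80.7]]';python3 -m creep '[[185,0,0,0.01,0],[185,0,0,0.01,0],[185,0,0,0.01,0]]';python3 go.py .3974 -.3282 .03 20.5
```

```text
clock: 38.9
tool_pos: [0.3974, -0.3281, 0.0711]
eef_rot: [0.984, 0.176, 0.0, 0.0]
contact_force: [0.4, -0.7, -0.2]
opening: 0.276
clock: 39.28
tool_pos: [0.3977, -0.3285, 0.0628]
eef_rot: [0.984, 0.177, 0.001, 0.0]
contact_force: [-0.6, 0.5, 0.6]
opening: 0.275
t 39.27 pos [ 0.3977 -0.3285  0.0628] yaw 20.3 tilt 0.08 open 24.2mm F [-0.6  0.5  0.6]
[0.3974, -0.3282, 0.03, 20.5] -> -0.0002 -0.0004 0.0328  -0.2
```

```bash
python3 -m creep '[[185,0,0,0.012,0],[185,0,0,0.024,0],[185,0,0,0.03,0],[185,0,0,0.0325,0],[185,0,0,0.0325,0],[185,0,0,0.0325,0]]';python3 go.py .3974 -.3282 .03 20.5;python3 -m creep '[[255,0,0,0,0],[255,0,0,0,0],[255,0,0,0,0],[255,0,0,0,0]]';python3 -m creep '[[255,0,0,-0.01,0],[255,0,0,-0.03,0],[255,0,0,-0.05,0],[255,0,0,-0.07,0],[255,0,0,-0.09,0],[255,0,0,-0.105,0],[255,0,0,-0.105,0]]';python3 go.py .39 -.16 .134 75 .415 -.05 .134 101 .44 .0083 .134 101; python3 - <<'E'
from h import *
S=snap('scene','s18')
b=cv2.resize(S['image'][150:290,120:300],None,fx=4,fy=4,interpolation=cv2.INTER_CUBIC);cv2.imwrite('pics/c18.png',b)
E
```

```text
clock: 40.02
tool_pos: [0.3973, -0.3285, 0.0297]
eef_rot: [0.984, 0.176, 0.0, 0.0]
contact_force: [0.4, -0.0, 0.3]
opening: 0.269
t 40.02 pos [ 0.3973 -0.3285  0.0297] yaw 20.3 tilt 0.03 open 23.7mm F [ 0.4 -0.   0.3]
[0.3974, -0.3282, 0.03, 20.5] -> 0.0002 -0.0002 -0.0003  -0.2
clock: 40.52
tool_pos: [0.3972, -0.3284, 0.0297]
eef_rot: [0.984, 0.176, 0.0, 0.0]
contact_force: [-0.2, -0.4, 1.9]
opening: 0.092
clock: 41.4
tool_pos: [0.3976, -0.3288, 0.1356]
eef_rot: [0.984, 0.176, 0.001, 0.001]
contact_force: [-0.2, -0.8, -0.8]
opening: 0.094
t 41.40 pos [ 0.3976 -0.3288  0.1356] yaw 20.3 tilt 0.12 open 8.3mm F [-0.2 -0.8 -0.8]
[0.39, -0.16, 0.134, 75.0] -> 0.0515 -0.1609 0.0013  -54.7
[0.415, -0.05, 0.134, 101.0] -> 0.1131 -0.2554 0.0013  -80.7
[0.44, 0.0083, 0.134, 101.0] -> 0.1567 -0.3014 0.0012  -80.7
```

View pics/c18.png

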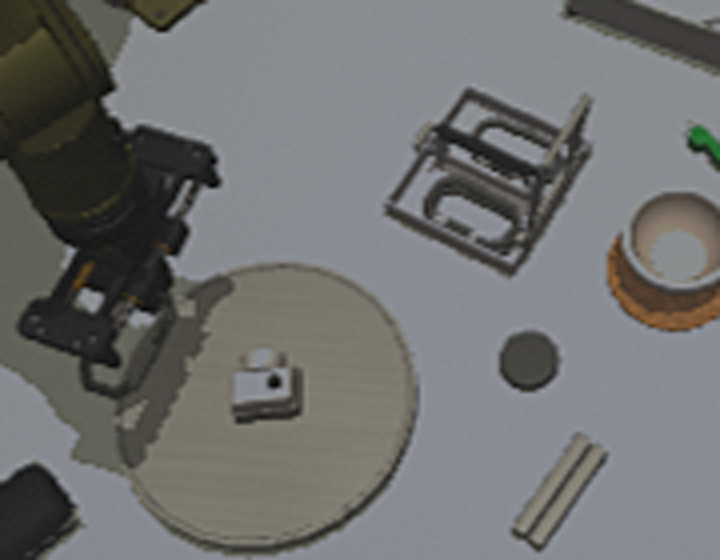

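```bash
python3 -m creep '[[255,0.01,-0.035,0,-8],[255,0.022,-0.075,0,-18],[255,0.036,-0.115,0,-28],[255,0.0515,-0.155,0,-38],[255,0.066,-0.185,0,-48],[255,0.082,-0.21,0,-58],[255,0.098,-0.233,0,-68],[255,0.113,-0.255,0,-77],[255,0.13,-0.275,0,-80.7],[255,0.145,-0.29,0,-80.7]]';python3 go.py  .44 .0083 .06 101
```

```text
clock: 42.7
tool_pos: [0.4321, -0.0049, 0.1338]
eef_rot: [0.635, 0.772, -0.0, -0.001]
contact_force: [-0.8, -0.3, -0.6]
opening: 0.092
t 42.70 pos [ 0.4321 -0.0049  0.1338] yaw 101.1 tilt 0.10 open 8.1mm F [-0.8 -0.3 -0.6]
[0.44, 0.0083, 0.06, 101.0] -> 0.0113 0.0104 0.0738  0.1
```

```bash
python3 -m creep '[[255,0.01,0.008,0,0],[255,0.011,0.009,0,0],[255,0.011,0.009,0.02,0],[255,0.011,0.009,0.04,0],[255,0.011,0.009,0.06,0],[255,0.011,0.009,0.075,0],[255,0.011,0.009,0.08,0],[255,0.011,0.009,0.08,0],[255,0.011,0.009,0.08,0]]';python3 go.py  .44 .0083 .0165 101
```

```text
clock: 43.82
tool_pos: [0.4393, 0.0063, 0.0549]
eef_rot: [0.636, 0.772, 0.0, 0.0]
contact_force: [-0.4, -0.0, -0.7]
opening: 0.091
t 43.83 pos [0.4393 0.0063 0.0549] yaw 101.0 tilt 0.04 open 8.0mm F [-0.4 -0.  -0.7]
[0.44, 0.0083, 0.0165, 101.0] -> 0.0019 0.0011 0.0384  -0.0
```

```bash
python3 -m creep '[[255,0.002,0.001,0.012,0],[255,0.002,0.001,0.024,0],[255,0.002,0.001,0.031,0],[255,0.002,0.001,0.036,0],[255,0.002,0.001,0.038,0],[255,0.002,0.001,0.038,0]]';python3 go.py  .44 .0083 .0165 101
```

```text
clock: 44.58
tool_pos: [0.4399, 0.0085, 0.0167]
eef_rot: [0.636, 0.772, 0.0, 0.0]
contact_force: [-0.5, -0.3, -0.5]
opening: 0.091
t 44.58 pos [0.4399 0.0085 0.0167] yaw 101.0 tilt 0.03 open 8.0mm F [-0.5 -0.3 -0.5]
[0.44, 0.0083, 0.0165, 101.0] -> -0.0002 0.0001 0.0002  -0.0
```

```bash
python3 -m creep '[[209,0,0,0,0],[209,0,0,0,0],[209,0,0,0,0],[209,0,0,-0.008,0],[209,0,0,-0.03,0],[209,0,0,-0.06,0],[209,0,0,-0.1,0],[209,0,-0.02,-0.14,0],[209,0,-0.05,-0.17,0],[209,0,-0.08,-0.18,0]]';python3 go.py; python3 - <<'E'
from m import *
S=snap('scene','s19');T=snap('top','t19')
b=cv2.resize(S['image'][140:240,180:310],None,fx=6,fy=6,interpolation=cv2.INTER_CUBIC);cv2.imwrite('pics/c19.png',b)
for c in([S,T],[S],[T]):
    b=bar(c,(.4856,-.0246,.193));print(np.round(b[0],4),round(b[1],1))
for p in(S,T):
  for n in('keeper_bar','keeper_hinge','tote_grip'):
    for o in imaging.place_of(p,n)[:2]:print(n,o['score'],np.round(o['location'],1))
E
```

```text
clock: 45.82
tool_pos: [0.3609, -0.0068, 0.1979]
eef_rot: [0.636, 0.772, 0.001, 0.001]
contact_force: [-0.5, -0.6, 0.4]
opening: 0.181
t 45.83 pos [ 0.3609 -0.0068  0.1979] yaw 101.0 tilt 0.16 open 16.0mm F [-0.5 -0.6  0.4]
[ 0.4831 -0.0253  0.1815] -121.1
[ 0.4755 -0.0267  0.1513] -59.9
[ 0.4847 -0.0251  0.1884] -63.9
keeper_bar 0.66 [183.3 262.3]
keeper_bar 0.28 [215.8 288.8]
keeper_hinge 0.71 [202.1 259. ]
keeper_hinge 0.33 [191.6 241.3]
tote_grip 0.56 [189.9 244.4]
tote_grip 0.54 [273.  260.2]
keeper_bar 0.5 [192.2 258.2]
keeper_hinge 0.98 [198.3 259.5]
keeper_hinge 0.42 [214.7 332.7]
tote_grip 0.94 [216. 263.]
```

View pics/c19.png

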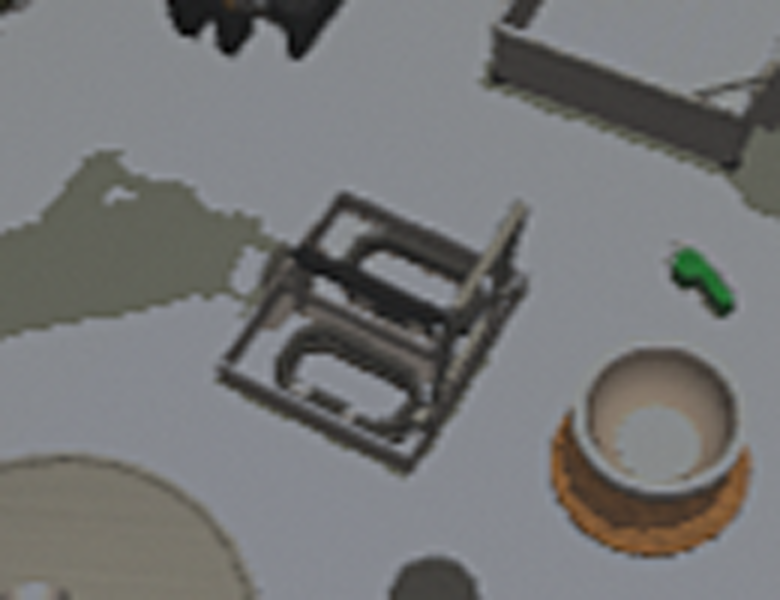

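```bash
python3 - <<'E'
from h import *
S=imaging.snapshot('scene');T=imaging.snapshot('top')
print(tri([(S,(183.3,262.3)),(T,(192.2,258.2))]),tri([(S,(202.1,259.)),(T,(198.3,259.5))]))
from plan import tote
for x in(.13,.03,0,-.02,-.066):print(x,tote(x,0))
E
python3 go.py .613 .0003 .26 11
```

```text
[ 0.57005165 -0.00887695  0.15983021] [ 0.55503632 -0.01560515  0.01949403]
0.13 [6.13188814e-01 3.21768185e-04]
0.03 [ 0.51504357 -0.01884882]
0 [ 0.4856 -0.0246]
-0.02 [ 0.46597095 -0.02843412]
-0.066 [ 0.42082414 -0.03725259]
t 46.33 pos [ 0.3617 -0.0063  0.1962] yaw 101.0 tilt 0.03 open 15.7mm F [-0.1 -0.  -0.9]
[0.613, 0.0003, 0.26, 11.0] -> -0.0416 0.2479 -0.0639  90.0
```

```bash
python3 -m creep '[[255,0,0,-0.03,8],[255,0,0.02,-0.055,18],[255,-0.005,0.05,-0.065,28],[255,-0.01,0.08,-0.065,38],[255,-0.015,0.11,-0.065,48],[255,-0.02,0.14,-0.065,58],[255,-0.028,0.17,-0.065,68],[255,-0.035,0.2,-0.065,78],[255,-0.04,0.23,-0.065,88],[255,-0.0416,0.248,-0.065,90]]' 50;python3 go.py .613 .0003 .14 11
```

```text
clock: 47.58
tool_pos: [0.6139, 0.0003, 0.2607]
eef_rot: [0.995, 0.095, -0.0, 0.0]
contact_force: [-0.5, 0.3, 0.2]
opening: 0.003
t 47.58 pos [6.139e-01 3.000e-04 2.607e-01] yaw 10.9 tilt 0.02 open 0.3mm F [-0.5  0.3  0.2]
[0.613, 0.0003, 0.14, 11.0] -> -0.0008 -0.0002 0.1207  -0.1
```

```bash
python3 -m creep '[[255,0,0,0.04,0],[255,0,0,0.08,0],[255,0,0,0.11,0],[255,0,0,0.12,0],[255,-0.012,0,0.12,0],[255,-0.024,0,0.12,0],[255,-0.036,0,0.12,0],[255,-0.048,0,0.12,0],[255,-0.058,0,0.12,0],[255,-0.068,0,0.12,0]]';python3 go.py;python3 - <<'E'
from m import *
S=snap('scene','s20')
b=cv2.resize(S['image'][140:240,180:310],None,fx=6,fy=6,interpolation=cv2.INTER_CUBIC);cv2.imwrite('pics/c20.png',b)
E
```

```text
clock: 48.82
tool_pos: [0.5452, -0.0132, 0.1416]
eef_rot: [0.995, 0.096, 0.0, 0.0]
contact_force: [-0.3, -0.9, -0.1]
opening: 0.005
t 48.83 pos [ 0.5452 -0.0132  0.1416] yaw 11.0 tilt 0.01 open 0.5mm F [-0.3 -0.9 -0.1]
```

View pics/c20.png

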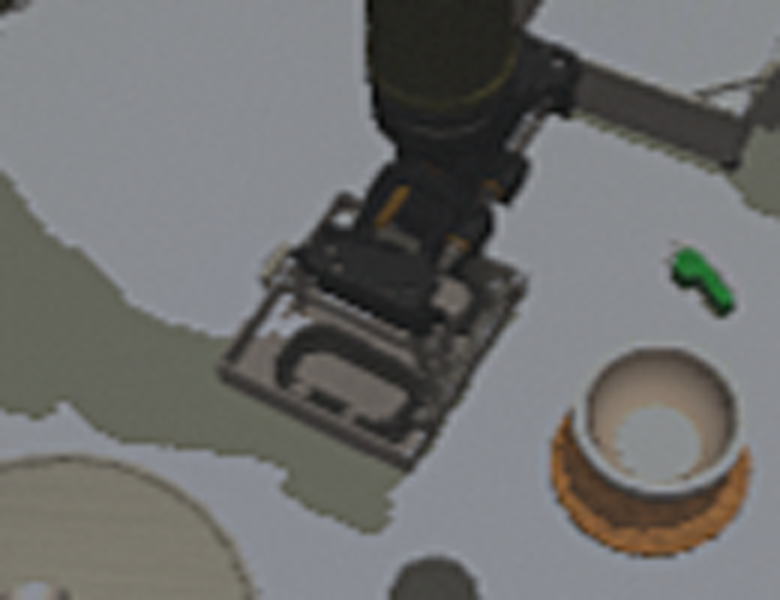

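```bash
python3 -m creep '[[255,-0.01,0,0,0],[255,-0.02,0,0,0],[255,-0.03,0,0,0],[255,-0.04,0,0,0],[255,-0.05,0,0,0],[255,-0.06,0,0,0],[255,-0.07,0,0,0],[255,-0.08,0,0,0],[255,-0.09,0,0,0],[255,-0.09,0,-0.03,0]]';python3 go.py .4208 -.0373 .12 11;python3 - <<'E'
from m import *
S=snap('scene','s21')
b=cv2.resize(S['image'][140:240,180:310],None,fx=6,fy=6,interpolation=cv2.INTER_CUBIC);cv2.imwrite('pics/c21.png',b)
E
```

```text
clock: 50.12
tool_pos: [0.4549, -0.0306, 0.1705]
eef_rot: [0.995, 0.096, -0.003, 0.0]
contact_force: [0.7, -0.3, -0.2]
opening: 0.007
t 50.12 pos [ 0.4549 -0.0306  0.1705] yaw 11.0 tilt 0.31 open 0.6mm F [ 0.7 -0.3 -0.2]
[0.4208, -0.0373, 0.12, 11.0] -> -0.0345 0.0001 0.0507  0.0
```

View pics/c21.png

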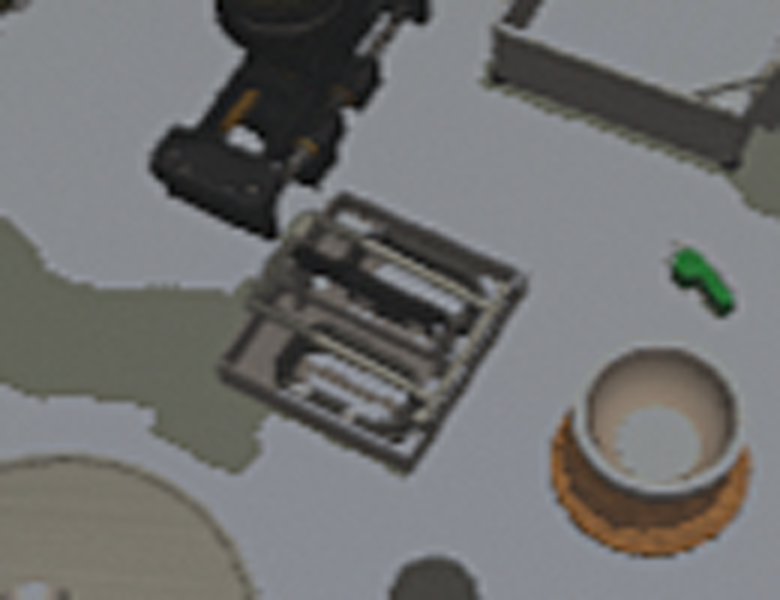

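```bash
python3 -m creep '[[200,-0.02,0,0,0],[162,-0.0355,0,0,0],[162,-0.0355,0,0.02,0],[162,-0.0355,0,0.05,0],[162,-0.0355,0,0.08,0],[162,-0.0355,0,0.1,0],[162,-0.0355,0,0.11,0],[162,-0.0355,0,0.11,0]]';python3 go.py .4198 -.0374 .05 11;python3 - <<'E'
from m import *
S=snap('scene','s22')
b=cv2.resize(S['image'][140:240,180:310],None,fx=6,fy=6,interpolation=cv2.INTER_CUBIC);cv2.imwrite('pics/c22.png',b)
E
```

```text
clock: 51.18
tool_pos: [0.4221, -0.0369, 0.0607]
eef_rot: [0.995, 0.096, -0.001, -0.0]
contact_force: [0.1, -0.2, 0.4]
opening: 0.364
t 51.17 pos [ 0.4221 -0.0369  0.0607] yaw 11.0 tilt 0.09 open 32.0mm F [ 0.1 -0.2  0.4]
[0.4198, -0.0374, 0.05, 11.0] -> -0.0023 0.0001 0.0107  0.0
```

View pics/c22.png

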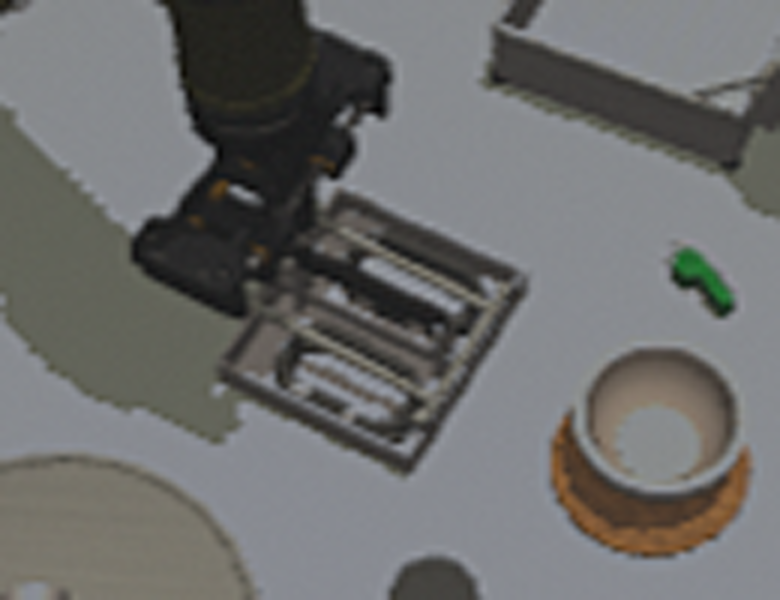

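```bash
python3 -m creep '[[162,-0.0023,0,0.006,0],[162,-0.0023,0,0.01,0],[162,-0.0023,0,0.013,0],[162,-0.0023,0,0.015,0],[162,-0.0023,0,0.016,0]]';python3 go.py;python3 -m creep '[[162,0,0,0.001,0],[162,0,0,0.002,0],[162,0,0,0.003,0]]';python3 go.py
```

```text
clock: 51.85
tool_pos: [0.4234, -0.0378, 0.0483]
eef_rot: [0.995, 0.096, -0.003, -0.001]
contact_force: [-0.5, 0.1, 0.2]
opening: 0.364
t 51.85 pos [ 0.4234 -0.0378  0.0483] yaw 11.0 tilt 0.32 open 32.1mm F [-0.5  0.1  0.2]
clock: 52.22
tool_pos: [0.424, -0.0379, 0.0463]
eef_rot: [0.995, 0.096, -0.004, -0.001]
contact_force: [-1.2, 0.0, 10.4]
opening: 0.361
t 52.23 pos [ 0.424  -0.0379  0.0463] yaw 11.0 tilt 0.42 open 31.8mm F [-1.2  0.  10.4]
```

```bash
python3 -m creep '[[162,-0.002,0,0.002,0],[162,-0.002,0,0.004,0],[162,-0.002,0,0.006,0],[162,-0.002,0,0.007,0]]';python3 go.py
```

```text
clock: 52.72
tool_pos: [0.4237, -0.0381, 0.0416]
eef_rot: [0.995, 0.097, -0.007, -0.002]
contact_force: [-2.6, 0.7, 5.0]
opening: 0.364
t 52.73 pos [ 0.4237 -0.0381  0.0416] yaw 11.1 tilt 0.78 open 32.0mm F [-2.6  0.7  5. ]
```

```bash
python3 -m creep '[[162,0,0,0.002,0],[162,0,0,0.004,0],[162,0,0,0.006,0],[162,0,0,0.006,0]]';python3 go.py
```

```text
clock: 53.22
tool_pos: [0.4273, -0.0389, 0.0366]
eef_rot: [0.995, 0.096, -0.007, -0.001]
contact_force: [0.8, 0.5, -1.1]
opening: 0.362
t 53.23 pos [ 0.4273 -0.0389  0.0366] yaw 11.0 tilt 0.82 open 31.9mm F [ 0.8  0.5 -1.1]
```

```bash
python3 -m creep '[[162,0,0,-0.02,0],[162,0,0,-0.05,0],[162,-0.0,0,-0.08,0],[162,-0.0,0,-0.12,0],[162,-0.0,0,-0.17,0],[162,-0.0,0.0,-0.22,0],[162,-0.0,0.0,-0.22,0]]';python3 go.py;python3 - <<'E'
from m import *
S=snap('scene','s23');T=snap('top','t23')
b=cv2.resize(S['image'][150:230,205:285],None,fx=7,fy=7,interpolation=cv2.INTER_CUBIC);cv2.imwrite('pics/c23.png',b)
E
```

```text
clock: 54.1
tool_pos: [0.4319, -0.0391, 0.2596]
eef_rot: [0.995, 0.096, -0.004, -0.001]
contact_force: [-0.1, 0.5, -0.0]
opening: 0.36
t 54.10 pos [ 0.4319 -0.0391  0.2596] yaw 11.0 tilt 0.49 open 31.7mm F [-0.1  0.5 -0. ]
```

View pics/c23.png

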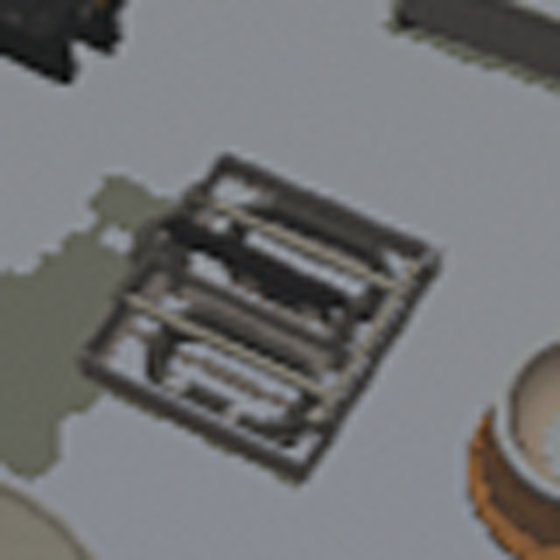

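```bash
python3 - <<'E'
from h import *
from plan import tote
outs=[]
for f in('s21','s23'):
    S=imaging.snapshot('scene') if f=='s21' else S
    im=cv2.imread(f'pics/{f}.png')
    b=cv2.resize(im[150:230,205:285],None,fx=7,fy=7,interpolation=cv2.INTER_CUBIC)
    for a,col in((0,(0,0,255)),(.09,(0,255,0))):
        for y in(-.037,.037):
            P=[np.r_[tote(.066-.132*np.cos(a)*k,y),.031+.132*np.sin(a)*k] for k in(0.3,1)]
            q=[tuple(int(v) for v in ((proj(S,p)-[205,150]+.5)*7)) for p in P]
            cv2.line(b,q[0],q[1],col,1)
    outs.append(b[130:450])
cv2.imwrite('pics/c24.png',cv2.resize(np.vstack(outs),(525,600)))
E
```

```text
(no output)
```

View pics/c24.png

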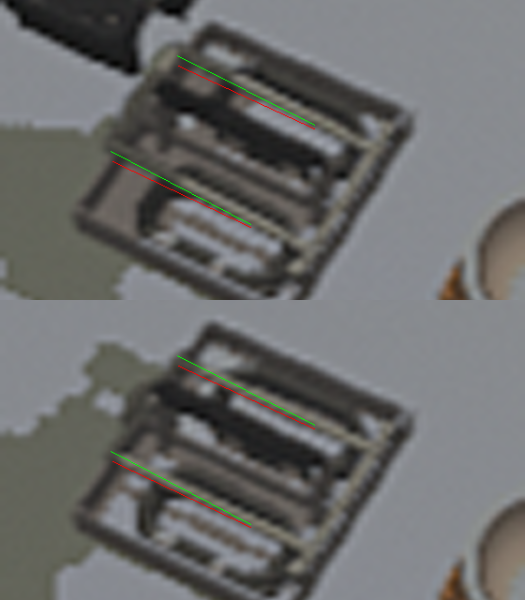

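```bash
python3 - <<'E'
from h import *
from plan import tote
S=imaging.snapshot('scene');T=imaging.snapshot('top')
for f in('s21','s22','s23'):
    g=cv2.cvtColor(cv2.imread(f'pics/{f}.png'),6).astype(float)
    print(f)
    for dz in(0,.003):
      r_=[]
      for a in np.arange(-.06,.2,.015):
        v=0
        for y in(-.037,):
            P=np.array([np.r_[tote(.066-.132*np.cos(a)*k,y),.033+dz+.132*np.sin(a)*k] for k in np.linspace(.45,.95,40)])
            v+=samp(S,g,P).mean()
        r_.append(int(v))
      print(r_)
E
```

```text
s21
[85, 82, 79, 76, 74, 72, 71, 71, 71, 72, 74, 77, 81, 84, 87, 89, 90, 90]
[77, 75, 73, 72, 71, 71, 72, 74, 76, 79, 82, 85, 88, 89, 90, 90, 89, 87]
s22
[87, 84, 82, 79, 78, 76, 76, 77, 78, 81, 85, 89, 93, 97, 100, 102, 103, 102]
[80, 78, 77, 76, 76, 78, 80, 82, 86, 90, 94, 98, 101, 102, 102, 102, 99, 97]
s23
[87, 85, 84, 86, 89, 93, 98, 103, 107, 109, 109, 108, 104, 100, 96, 92, 89, 86]
[84, 86, 89, 94, 99, 104, 107, 110, 110, 108, 104, 99, 95, 90, 86, 83, 81, 79]
```

```bash
python3 - <<'E'
from m import *
S=imaging.snapshot('scene');T=imaging.snapshot('top')
for c in([S,T],[S],[T]):
    b=bar(c,(.4856,-.0246,.193));print(np.round(b[0],4),round(b[1],1))
E
python3 go.py .4855 -.0248 .1 11 .4855 -.0248 .041 11;
```

```text
[ 0.4971 -0.0226  0.1969] -108.3
[ 0.4977 -0.0213  0.196 ] -59.0
[ 0.4961 -0.0231  0.2032] -50.4
t 54.45 pos [ 0.4291 -0.0393  0.2558] yaw 11.1 tilt 1.03 open 32.0mm F [-1.  -0.6 -0.4]
[0.4855, -0.0248, 0.1, 11.0] -> 0.0608 -0.0026 0.1548  0.1
[0.4855, -0.0248, 0.041, 11.0] -> 0.0618 -0.0023 0.2137  0.1
```

```bash
python3 - <<'E'
import cv2,numpy as np
a=cv2.imread('pics/s19.png',0);b=cv2.imread('pics/s23.png',0)
# lower outer corner of tote approx px: c19 (410,465)/6+(180,140)
for (u,v) in((248,217),(217,202),(266,187)):
    t=a[v-7:v+8,u-7:u+8];w=b[v-14:v+15,u-14:u+15]
    r=cv2.matchTemplate(w,t,cv2.TM_CCOEFF_NORMED);_,m,_,l=cv2.minMaxLoc(r);print((u,v),m,l[0]-7,l[1]-7)
E
```

```text
(248, 217) 0.9938823580741882 0 0
(217, 202) 0.7790418863296509 0 0
(266, 187) 0.7172464728355408 0 0
```

```bash
python3 -m creep '[[162,0.03,-0.001,0.02,0],[162,0.055,-0.0026,0.05,0],[162,0.061,-0.0026,0.09,0],[162,0.061,-0.0026,0.13,0],[162,0.061,-0.0026,0.15,0],[162,0.061,-0.0026,0.16,0],[162,0.061,-0.0026,0.16,0]]';python3 go.py .4855 -.0248 .041 11;python3 - <<'E'
from m import *
S=snap('scene','s25');T=snap('top','t25')
b=cv2.resize(S['image'][150:230,205:285],None,fx=7,fy=7,interpolation=cv2.INTER_CUBIC);cv2.imwrite('pics/c25.png',b)
E
```

```text
clock: 55.32
tool_pos: [0.4864, -0.0246, 0.0955]
eef_rot: [0.995, 0.097, -0.008, -0.002]
contact_force: [-0.2, 0.0, 0.6]
opening: 0.364
t 55.33 pos [ 0.4864 -0.0246  0.0955] yaw 11.1 tilt 0.95 open 32.0mm F [-0.2  0.   0.6]
[0.4855, -0.0248, 0.041, 11.0] -> -0.0001 0.0003 0.0545  0.1
```

View pics/c25.png

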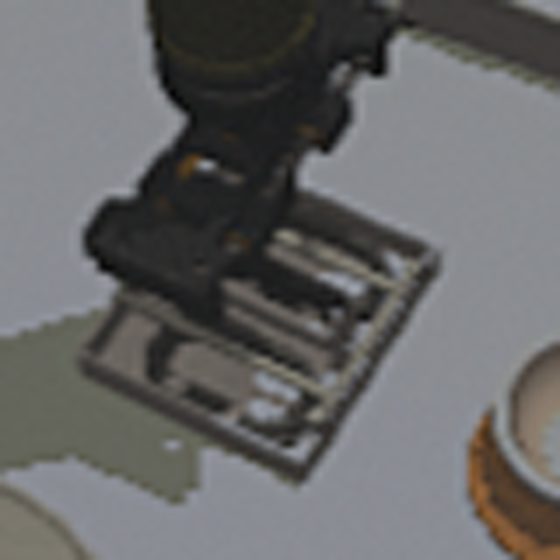

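```bash
python3 -m creep '[[162,0,0,0.015,0],[162,0,0,0.03,0],[162,0,0,0.043,0],[162,0,0,0.051,0],[162,0,0,0.0545,0],[162,0,0,0.0545,0]]';python3 go.py .4855 -.0248 .041 11;python3 -m creep '[[255,0,0,0,0],[255,0,0,0,0],[255,0,0,0,0],[255,0,0,0,0],[255,0,0,0,0]]' 60;python3 go.py
```

```text
clock: 56.18
tool_pos: [0.486, -0.0246, 0.0415]
eef_rot: [0.995, 0.096, -0.008, -0.001]
contact_force: [1.1, 0.5, 0.2]
opening: 0.365
t 56.17 pos [ 0.486  -0.0246  0.0415] yaw 11.1 tilt 0.88 open 32.1mm F [1.1 0.5 0.2]
[0.4855, -0.0248, 0.041, 11.0] -> -0.0005 0.0001 0.0005  0.1
clock: 56.8
tool_pos: [0.486, -0.0235, 0.0417]
eef_rot: [0.995, 0.097, -0.007, -0.002]
contact_force: [-0.5, 4.9, 4.5]
opening: 0.125
t 56.80 pos [ 0.486  -0.0235  0.0417] yaw 11.1 tilt 0.86 open 11.0mm F [-0.5  4.9  4.5]
```

```bash
cat > ov.py <<'E'
from h import *
import sys
cx,cy,yaw=map(float,sys.argv[1:4])
S=imaging.snapshot('scene');T=imaging.snapshot('top')
def draw(p,f,x0,y0,w,h,s):
    im=cv2.imread(f);b=cv2.resize(im[y0:y0+h,x0:x0+w],None,fx=s,fy=s,interpolation=cv2.INTER_CUBIC)
    for (a,bb,z,col) in((.09,.093,.06,(0,0,255)),(.086,.089,.06,(0,255,255)),(.086,.089,.004,(0,255,0)),(.09,.093,0,(255,0,0))):
        P=place(np.array([(a,bb,z),(a,-bb,z),(-a,-bb,z),(-a,bb,z)]),cx,cy,yaw)
        q=np.array([(proj(p,X)-[x0,y0]+.5)*s for X in P]).round().astype(np.int32)
        cv2.polylines(b,[q],True,col,1)
    return b
a=draw(T,'pics/t1.png',135,160,85,90,6);b=draw(S,'pics/s1.png',255,90,90,85,6)
cv2.imwrite('pics/'+sys.argv[4]+'a.png',a);cv2.imwrite('pics/'+sys.argv[4]+'b.png',b)
E
python3 ov.py .478 .288 .2 o1
```

```text
(no output)
```

View pics/o1a.png

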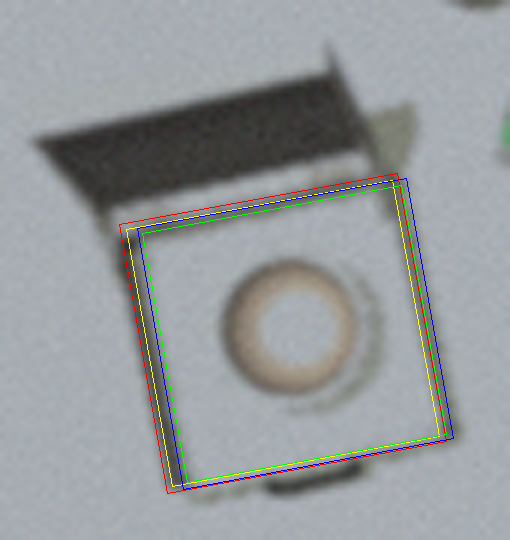

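View pics/o1b.png

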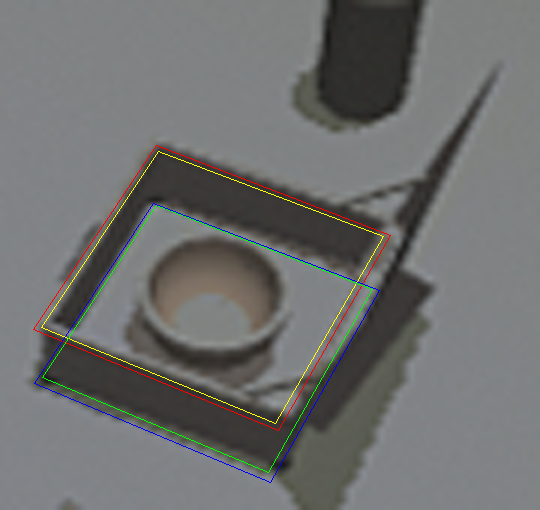

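```bash
python3 ov.py .479 .292 .24 o2
```

```text
(no output)
```

View pics/o2a.png

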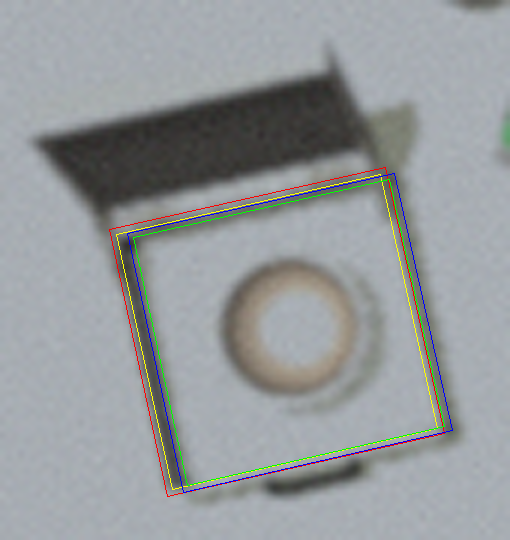

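View pics/o2b.png

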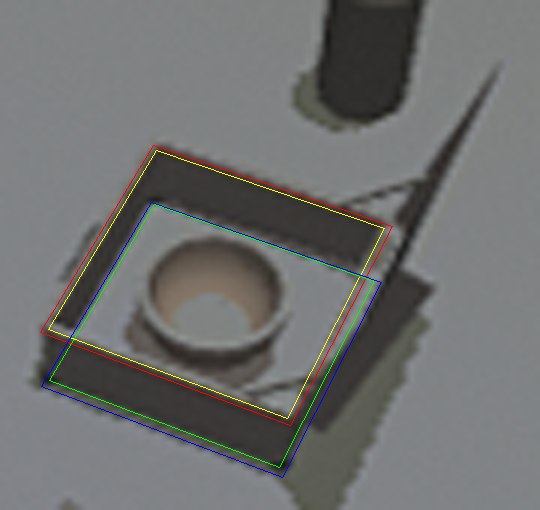

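```bash
python3 -m creep '[[255,0,0,-0.004,0],[255,0,0,-0.012,0],[255,0,0,-0.022,0],[255,0,0,-0.035,0],[255,0,0,-0.05,0],[255,0,0,-0.065,0],[255,0,0,-0.08,0],[255,0,0,-0.088,0],[255,0,0,-0.09,0]]';python3 go.py .477 .29 .131 13.5 .477 .29 .047 13.5;python3 - <<'E'
from m import *
S=snap('scene','s26');T=snap('top','t26')
b=cv2.resize(S['image'][130:240,200:310],None,fx=5,fy=5,interpolation=cv2.INTER_CUBIC);cv2.imwrite('pics/c26.png',b)
E
```

```text
clock: 58.12
tool_pos: [0.4874, -0.0249, 0.132]
eef_rot: [0.995, 0.096, -0.007, -0.001]
contact_force: [-0.1, -0.2, -9.3]
opening: 0.131
t 58.12 pos [ 0.4874 -0.0249  0.132 ] yaw 11.0 tilt 0.84 open 11.5mm F [-0.1 -0.2 -9.3]
[0.477, 0.29, 0.131, 13.5] -> 0.0500 -0.3110 0.0016  -2.5
[0.477, 0.29, 0.047, 13.5] -> 0.0512 -0.3107 0.0856  -2.5
```

View pics/c26.png

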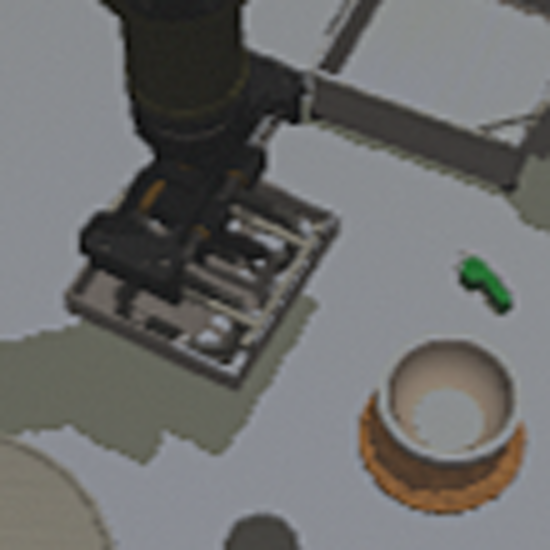

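```bash
python3 -m creep '[[255,0.005,-0.03,0,0],[255,0.01,-0.065,0,0],[255,0.016,-0.1,0,-0.5],[255,0.022,-0.14,0,-1],[255,0.029,-0.18,0,-1.5],[255,0.035,-0.22,0,-2],[255,0.041,-0.255,0,-2.5],[255,0.046,-0.285,0,-2.5],[255,0.05,-0.305,0,-2.5],[255,0.05,-0.311,0,-2.5]]';python3 -m creep '[[255,0,0,0,0],[255,0,0,0,0]]';python3 go.py .477 .29 .047 13.5;python3 - <<'E'
from m import *
S=snap('scene','s27');T=snap('top','t27')
b=cv2.resize(S['image'][80:190,240:350],None,fx=5,fy=5,interpolation=cv2.INTER_CUBIC);cv2.imwrite('pics/c27.png',b)
b=cv2.resize(T['image'][150:260,130:240],None,fx=5,fy=5,interpolation=cv2.INTER_CUBIC);cv2.imwrite('pics/c27t.png',b)
E
```

```text
clock: 59.48
tool_pos: [0.4764, 0.2913, 0.1317]
eef_rot: [0.993, 0.119, -0.008, -0.002]
contact_force: [1.0, -1.1, -8.7]
opening: 0.122
clock: 59.72
tool_pos: [0.477, 0.2878, 0.1317]
eef_rot: [0.993, 0.117, -0.008, -0.0]
contact_force: [0.1, -1.1, -9.4]
opening: 0.123
t 59.73 pos [0.477  0.2878 0.1317] yaw 13.4 tilt 0.91 open 10.8mm F [ 0.1 -1.1 -9.4]
[0.477, 0.29, 0.047, 13.5] -> 0.0018 -0.0019 0.0847  -0.1
```

View pics/c27.png

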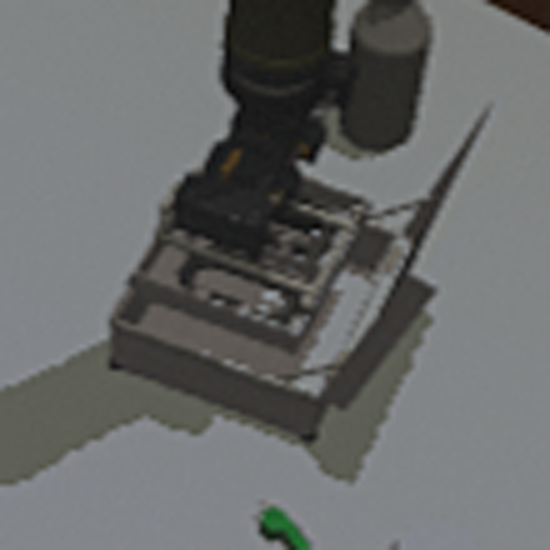

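View pics/c27t.png

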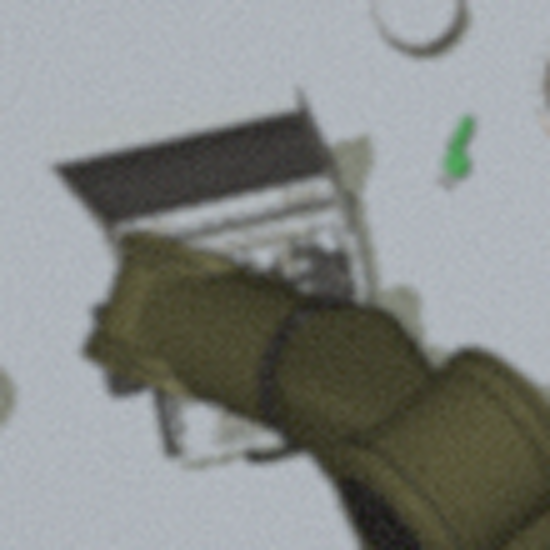

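```bash
python3 -m creep '[[255,0.001,-0.002,0.01,0],[255,0.0015,-0.002,0.02,0],[255,0.0015,-0.002,0.03,0],[255,0.0015,-0.002,0.04,0],[255,0.0015,-0.002,0.05,0],[255,0.0015,-0.002,0.05,0]]';python3 go.py .477 .29 .047 13.5;python3 - <<'E'
from m import *
S=snap('scene','s28')
b=cv2.resize(S['image'][80:190,240:350],None,fx=5,fy=5,interpolation=cv2.INTER_CUBIC);cv2.imwrite('pics/c28.png',b)
E
```

```text
clock: 60.58
tool_pos: [0.4764, 0.292, 0.0812]
eef_rot: [0.993, 0.118, -0.008, -0.001]
contact_force: [0.4, -0.0, -9.4]
opening: 0.128
t 60.58 pos [0.4764 0.292  0.0812] yaw 13.6 tilt 0.95 open 11.2mm F [ 0.4 -0.  -9.4]
[0.477, 0.29, 0.047, 13.5] -> 0.0007 0.0022 0.0342  0.1
```

View pics/c28.png

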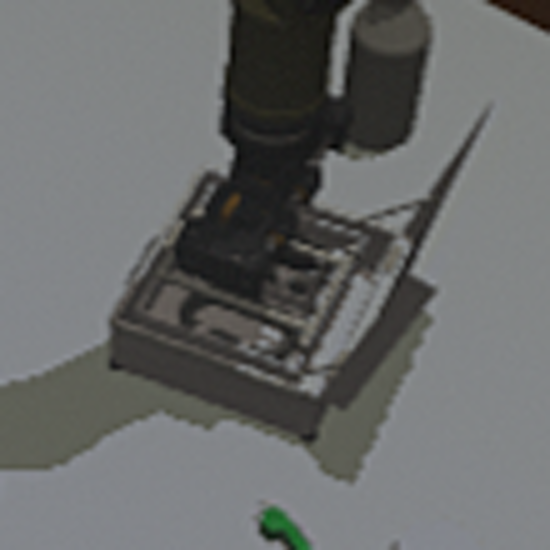

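```bash
python3 -m creep '[[255,0.002,0.002,0.01,0],[255,0.003,0.002,0.02,0],[255,0.003,0.002,0.027,0],[255,0.003,0.002,0.031,0],[255,0.003,0.002,0.033,0],[255,0.003,0.002,0.033,0]]';python3 go.py .48 .29 .046 13.5
```

```text
clock: 61.38
tool_pos: [0.4798, 0.2913, 0.0491]
eef_rot: [0.993, 0.118, -0.007, -0.002]
contact_force: [-0.8, -0.4, -9.0]
opening: 0.127
t 61.38 pos [0.4798 0.2913 0.0491] yaw 13.6 tilt 0.88 open 11.2mm F [-0.8 -0.4 -9. ]
[0.48, 0.29, 0.046, 13.5] -> -0.0001 0.0013 0.0031  0.1
```

```bash
python3 -m creep '[[255,0,0,0.0015,0],[255,0,0,0.003,0],[255,0,0,0.004,0],[255,0,0,0.004,0]]';python3 go.py .48 .29 .046 13.5
```

```text
clock: 61.88
tool_pos: [0.4799, 0.2912, 0.0457]
eef_rot: [0.993, 0.118, -0.007, -0.002]
contact_force: [-1.0, -2.5, 1.3]
opening: 0.126
t 61.88 pos [0.4799 0.2912 0.0457] yaw 13.6 tilt 0.84 open 11.1mm F [-1.  -2.5  1.3]
[0.48, 0.29, 0.046, 13.5] -> -0.0002 0.0012 -0.0003  0.1
```

Tote on the floor (load gone from the wrist). Release to ~32 mm and rise straight up.

```bash
python3 -m creep '[[200,0,0,0,0],[162,0,0,0,0],[162,0,0,0,0],[162,0,0,0,0],[162,0,0,-0.02,0],[162,0,0,-0.06,0],[162,0,0,-0.11,0],[162,0,0,-0.16,0],[162,0,0,-0.2,0],[162,0,0,-0.22,0]]';python3 -m creep '[[162,0,0.05,0,0],[162,0,0.1,0,0],[162,-0.02,0.15,0,0],[162,-0.03,0.2,0,0],[162,-0.04,0.25,0,0],[162,-0.04,0.3,0,0],[162,-0.04,0.35,0,0],[162,-0.04,0.4,0,0],[162,-0.04,0.4,0,0]]';python3 go.py;python3 - <<'E'
from m import *
S=snap('scene','s29');T=snap('top','t29')
b=cv2.resize(S['image'][80:270,150:350],None,fx=3,fy=3,interpolation=cv2.INTER_CUBIC);cv2.imwrite('pics/c29.png',b)
b=cv2.resize(T['image'][140:260,130:290],None,fx=5,fy=5,interpolation=cv2.INTER_CUBIC);cv2.imwrite('pics/c29t.png',b)
for c in([S,T],[S],[T]):
    b=bar(c,(.48,.29,.235),z=.068);print(np.round(b[0],4),round(b[1],1))
E
```

```text
clock: 63.12
tool_pos: [0.4837, 0.2915, 0.2675]
eef_rot: [0.993, 0.118, -0.006, -0.003]
contact_force: [1.1, 0.2, -0.5]
opening: 0.368
clock: 64.25
tool_pos: [0.538, -0.1128, 0.2627]
eef_rot: [0.994, 0.114, -0.008, -0.001]
contact_force: [-0.6, 0.5, -0.5]
opening: 0.37
t 64.25 pos [ 0.538  -0.1128  0.2627] yaw 13.0 tilt 0.93 open 32.5mm F [-0.6  0.5 -0.5]
[0.4824 0.289  0.2415] -125.7
[0.483  0.292  0.2078] -48.7
[0.4796 0.2877 0.2365] -82.3
```

View pics/c29.png

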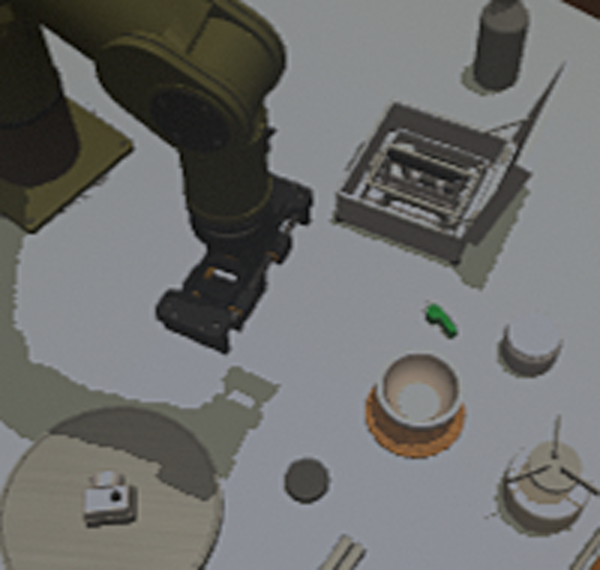

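View pics/c29t.png

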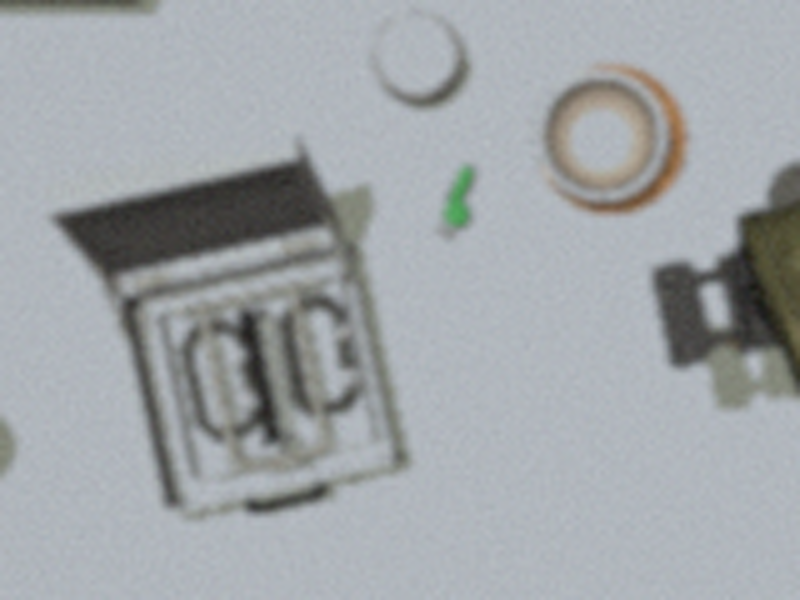

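```bash
python3 -c "
from h import *
S=imaging.snapshot('scene');T=imaging.snapshot('top')
print(ray(S,290.0,208.8,.054),ray(T,250.8,167.4,.054))
print(imaging.place_of(T,'headlamp')[:1],imaging.place_of(S,'headlamp')[:1])
print(telemetry.get_state()['clock'])
r.finish_job()"
```

```text
[0.67654385 0.02370029 0.054     ] [0.6717733  0.01726134 0.054     ]
[{'location': [220.5, 333.9], 'score': 0.48}] [{'location': [247.8, 183.9], 'score': 0.73}]
64.55
the job is handed in; nothing more can be done
```

I finished the whole job and handed it in at about 64.6 s of robot time. `finish_job()` gives no verdict, so the results below come from my own last checks.

- **Bowl:** it stands upright on the cork mat. The two cameras put its centre about 6 and 9 mm from the mat centre (limit 32 mm).
- **Carabiners:** all four were on the turntable, and they now lie flat in the tote as two stacks of two, one on each side of the handle.
- **Keeper:** I swung it down and pressed it through the catch. The press force rose to about 10 N and then dropped away, and the measured angle fell by about 0.1 rad. That change is what going from resting on the catch to shut should give. I did not measure the final angle absolutely, because the picture measurement had an offset of about 0.05 to 0.08 rad.
- **Tote:** I lifted it by its handle and set it on the case floor. The wrist load went to about zero before I let go. The handle sits about 5 mm from my estimate of the case centre (limit 22 mm), at nearly the case's angle.
- **Headlamp and other things:** the headlamp still stands on the turntable. In the final pictures the other shelf items look unmoved. The gripper is clear of everything.

**One disagreement:** just before the lift, a camera fit of the tote's handle suggested it had moved 11 mm, probably because the gripper partly covered it. Matching the tote's corners showed no movement, so I kept the earlier position, and the grasp worked from there. The tool also stayed about 0.9° off vertical after I pressed the keeper.

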